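# Pin the teaching board and spring its R-clip on

### The job

Lock the white teaching board to its bracket: push the yellow-headed clevis pin fully home, then take the red-gripped R-clip from the rack and push its straight leg down through the hole in the pin's end until the bow springs over the pin and the clip is fully seated. The pin has rolled, its hole leaning over towards the board, so feel for it with the leg and lever it upright; press gently, never harder than about 3.5 kg on pin or clip, and leave the blue clip and the other things on the table alone.

Things in the scene. Friction and masses are not known exactly. Their poses are not given: they have to be found in the camera images.
- dock: Steel clevis bracket, bolted down, with the white teaching board (200 x 180 mm, top 52 mm above the table) reaching out on its +x side. Origin on the table below the middle of the pin. The pin lies along its y axis, 70 mm above the table. Two grey lugs (50 mm wide in x, rounded top 95 mm above the table) reach from y = -38 to -26 mm and from y = 26 to 38 mm.
- pin_push (a joint): How far the clevis pin is drawn out (m) towards the dock's -y side: 0 = home, yellow head against the lug; at the start 0.026 to 0.032, with the cross hole still hidden inside the far lug. Sliding it takes about 4 N; at 0 it meets a hard stop.
- pin: The steel clevis pin, 30 mm in diameter, lying and sliding along its y axis; origin on its axis, 46 mm from the head's outer face and 60 mm from the cross hole (above the dock's origin when home). Its axes are parallel to the dock's and do NOT show how the rod is rolled.
- pin_head (a point): Centre of the outer face of the pin's yellow round head (42 mm in diameter, 8 mm thick), on the pin's axis, 70 mm above the table; push it towards +y.
- pin_hole (a point): Point on the pin's axis in the middle of its cross hole, a straight hole right through the 30 mm pin, 8 mm wide across the pin and 10 mm along it, sharp-edged. When the pin is home the hole's centre stands 22 mm clear of the lug and 16 mm from the pin's end.
- clip: R-clip with a red grip, about 150 g, standing in a rack slot with its origin, the lower tip of the straight leg (flat end, 6 mm wire), 4 mm above the table. z runs up the leg; the bow is on its +x side, free end at x = 21, z = 10 mm, narrow point at z = 24 mm (10.5 mm from leg axis to inner face), saddle at z = 38 mm (16 mm). It may go on the pin either way round.
- clip_grip (a point): Centre of the red grip: a block 30 mm along clip x, 20 mm along clip y, 30 mm tall, 9 mm from the leg towards the bow and 77 mm above the leg's tip; a wire ring stands 15 mm proud on top. In the rack the grip's underside rests on the rack's top (66 mm above the table), so grasp its upper half to keep the finger tips off it.
- clip_seat (a point): Point on the leg's centre line, 38 mm above its tip: it coincides with pin_hole when the clip is fully seated (it may sag up to 3 mm, the collar resting on the pin).
- bow (a joint): How far the clip's bow is sprung open (rad): 0 relaxed; about 0.11 as its narrow point passes the pin; back under 0.04 once it has sprung over. Stiffness 3 N m/rad about a hinge under the grip.
- rack: Grey rack for clips, fixed, 60 x 130 x 66 mm, origin on the table below its middle; two slots along its x axis at y = -25 and 25 mm; either may hold the red clip, bow towards the rack's +x.
- big_clip: The other R-clip, blue grip, 10 mm leg, too thick for the hole, in the other slot. Same outline and origin as the red one. Leave alone.
- spare_pin: A loose spare pin lying on the table, 100 mm long, yellow head. Leave alone.
- screwdriver: A screwdriver on the table. Leave alone.
- wrench: A wrench on the table. Leave alone.
- mug: A white mug. Leave alone.
- oil_can: A can, 60 mm wide, 120 mm tall. Leave alone.
- gauge_block: A brass block 60 x 40 x 30 mm. Leave alone.
- pin_crown (a point): Top of the pin, 15 mm above pin_hole. The rod is rolled by 0.25 to 0.8 rad (unmeasured), so the hole's upper mouth lies 4 to 11 mm from here towards the dock's +x. The rod turns under 0.09 N m of drag (about 6 N at the rim): a leg tip let 3 to 5 mm into the mouth can lever it upright by moving to x = 0 and 2 to 4 mm beyond; then back to 0 and down, rocking a little if it binds.
- clip_collar (a point): Underside of a steel collar (10 mm across) round the leg, 55 mm above its tip: it meets the pin's top 2 mm beyond the seated depth, a hard stop. Before that, pushing the bow over the pin takes about 8 to 15 N.
Things that resemble listed ones, but are neither listed nor needed, are in the scene too. Leave any brown look-alike of the clip alone.

How it is judged:
On the way, in this order (a step that is already met when the one before it is completed fails the run):
1. the pin is pushed home (value of joint pin_push below 0.002 m), for 0.2 s.
2. the clip's leg has entered the pin's hole (horizontal distance between clip_seat and pin_hole below 0.006 m and distance between clip_seat and pin_hole below 0.046 m).
3. the bow has sprung over and the clip is seated (distance between clip_seat and pin_hole below 0.006 m and value of joint bow below 0.04 rad), for 0.2 s.
At the end, for the whole second after the job is handed in: The pin is within 3 mm of home, the red clip's seat point is within 6 mm of the centre of the pin's hole (leg right through), its bow has sprung back to under 0.04 rad, and the clip is released and at rest (all of step 3 and value of joint pin_push below 0.003 m and linear speed of clip below 0.02 m/s); the robot touches nothing.
It fails at once if the clip is forced against the pin with more than 35 N (contact force between clip and pin above 35 N).
It fails at once if the robot pushes on the pin with more than 35 N (contact force between any of the fingers, the arm and pin above 35 N).
It fails at once if the clip is forced against the bracket with more than 35 N (contact force between clip and dock above 35 N).
It fails at once if the blue clip is moved more than 15 mm (distance of big_clip from where it was at the start of the episode above 0.015 m).
It fails at once if another loose thing is moved more than 25 mm (distance of any of spare_pin, screwdriver, wrench, mug, oil_can, gauge_block from where it was at the start of the episode above 0.025 m).
It also fails if it takes over 72 s, if anything falls off the work surface, if the arm or the gripper's body presses on something with over 40 N, if the wrist force passes 120 N, or if a joint passes its speed limit or range.

### The arm

A 7-joint arm with a two-finger parallel gripper is mounted at the origin on the work surface. World frame = base frame: x ahead of the robot, y to its left, z up, the work surface at z = 0. Lengths are in m, angles in rad, forces in N, time in s.
With the tool pointing down it reaches from about 0.4 to 0.85 m from the base axis. Payload 4.5 kg.
Tool frame: the origin (TCP) lies at the very end of the fingers, on their centre line; the grasp point (between the pads) lies 19 mm behind it; z points along the fingers, y is the direction in which the jaws open and shut (so a half turn about z gives the same grasp; the last joint's range is limited). The gripper opens to 85 mm and grips with 20 to 120 N. Pads are 22 mm wide; open, the fingers measure 114 mm over their backs; the gripper's body (76 mm by 85 mm) begins 54 mm behind the grasp point. The pads swing forward as they close: fully open they stand 13 mm farther back than shut.
Start: joints at [1.278, 0.689, -0.195, 1.565, 0.157, 0.902, -0.215], TCP at [0.201, -0.592, 0.231] pointing down, gripper open.
Joint ranges: [-3.01, 3.01], [-0.46, 2.08], [-1.47, 1.51], [0.13, 2.56], [-1, 4.14], [0.04, 2.09], [-2.66, 2.66]. Speed limits (rad/s): [2.57, 2.57, 3.14, 3.14, 3.14, 3.14, 3.14].

### API

Orientations are given as a unit quaternion [x, y, z, w].
In Python, from bench import bot gives the robot as it stands.
- The arm moves only by the tool arm_command, never from a script. Its argument "motion" is text: rows parted by semicolons, each of 7 numbers parted by spaces: the shift along the tool's x, y, z in m, then the turn, a rotation vector about the tool's x, y, z in degrees, then the closure in counts, from 0 (fully open) to 255 (shut). In form: tx ty tz rx ry rz jaw; .... A call has 1 to 20 rows; each row is the pose to reach, as a shift and turn from the pose commanded when the call began, along the tool's axes at that moment; what a row does not reach only later rows make up. A row lasts 1/10 s, in which the tool goes at most 50 mm and 8.59 degrees, less where a joint would pass 70% of its speed; a pose out of reach is approached as far as the arm can. A call with a gripper value outside its range is refused whole. The fingers move at their own pace and stop on an object; "force" is the grip in N (left out, the last holds). Time passes only in rows, so rows that repeat a pose let the fingers close. It gives the time, the measured TCP pose, the force and the opening at its end, in the units of the state.
- bot.get_obs(): the state, without advancing time (a new reading comes with each control period).
- bot.get_image(name): name is "scene" or "top" or "wrist"; returns the picture (420x560x3 uint8, red, green, blue); there is no depth.
- bot.camera_info(name): a dict with "intrinsics" (3x3 intrinsics, pixels), "dist_coeffs" ([k1, k2, p1, p2, k3] as OpenCV has them; the pictures are not rectified), "origin" and "rotation" of the camera in the world; the wrist camera has in their place "T_tool_cam" (4x4, takes a point from camera to tool coordinates, whose origin is the TCP and whose axes are the flange's). Camera axes: x right, y down, z forward; pixel columns grow to the right and rows downward; lengths in m; the calibration is good to about 2 mm. A picture is of the moment at which its call begins: read the wrist's pose just before it. camera_info takes no time and is no camera call.
- bot.hand_in(): hands the job in, once; it reports no verdict.
Trained networks look in the newest picture that a camera, given by its name, has taken for a name from the list of things; names that differ only in an ending like _2 or _b are one class to them, and where a whole thing is asked for, a point or a joint stands for the part that bears it (a point fixed in the world has none). Each returns a list of dicts, best first, with "confidence" (0 to 1); they miss things now and then, are a little off and sometimes report something else, mostly with a low value. They report only what shows in the picture. A call takes as long as a camera call. They do not tell look-alikes from the thing itself.
- bot.regions_of(thing, camera): "mask" (420x560 bool, what is visible of it) and "box" ([centre column, centre row, width, height] in pixels, round what is visible of it).
- bot.mark_of(thing, camera): "centre" ([column, row] in pixels: a listed point, or the origin of a listed thing).
The state is a dict: "time": time; "q": joint angles; "joint_velocities": joint speeds; "joint_efforts": joint torques, N m; "tcp_pos": TCP position; "tool_rot": TCP orientation; "wrist_force": force on the tool from outside, world axes, zero at the start; "ft_torque": the same for the moment, N m; "finger_gap": finger opening in m.
Only numpy, scipy, OpenCV 4.12 (cv2) and the standard library are available. Lean on these libraries where they do the work, as an engineer would, in place of code of your own. Each camera call takes 0.05 s, during which the arm holds its last target.

## Working session

There is one attempt and no reset: what is moved stays moved. The work goes in short steps, Python scripts to look and compute and a tool call to move; the robot and the scene stay as the last step left them, time stands still between calls to the robot, and variables do not carry over. Pictures are saved under pics/ and viewed, and the job is handed in when it is done.

Besides the shell and the picture viewer there is one more tool, called after ">>>" as a command line: name --argument value ..., lists and objects as JSON in quotes. arm_command: Moves the arm, as the interface text tells. Its arguments: {"type":"object","properties":{"motion":{"type":"string"},"force":{"type":"number"}},"required":["motion"]}

```bash
ls; mkdir -p pics; python3 - <<'E'
from bench import bot
import cv2,numpy as np
o=bot.get_obs()
for k in o: print(k,np.round(o[k],4))
for c in ["scene","top"]:
    cv2.imwrite(f"pics/{c}0.png",bot.get_image(c)[:,:,::-1])
for c in ["scene","top","wrist"]:
    print(c,{k:np.round(v,4).tolist() for k,v in bot.camera_info(c).items()})
E
```

```text
pics
time 0.0
q [ 1.2778  0.69   -0.1945  1.5664  0.1573  0.9025 -0.2151]
joint_velocities [-0.0012  0.0009 -0.0024  0.0005  0.0015 -0.0014 -0.0009]
joint_efforts [ 4.00000e-04 -5.39609e+01 -1.26590e+00 -1.58541e+01  9.20000e-03
  9.50000e-03 -0.00000e+00]
tcp_pos [ 0.2003 -0.5913  0.2305]
tool_rot [ 9.867e-01  1.627e-01 -2.000e-04 -9.000e-04]
wrist_force [-0.5697  0.5137 -0.4832]
ft_torque [-0.0285 -0.0412  0.0318]
finger_gap 0.0853
scene {'intrinsics': [[538.9531, 0.0, 285.9611], [0.0, 538.9531, 214.3143], [0.0, 0.0, 1.0]], 'dist_coeffs': [-0.0875, 0.0, 0.0, 0.0, 0.0], 'origin': [1.3058, -0.4564, 1.2114], 'rotation': [0.8154, 0.4697, -0.1683, -0.2936]}
top {'intrinsics': [[412.0637, 0.0, 278.917], [0.0, 412.0637, 209.6832], [0.0, 0.0, 1.0]], 'dist_coeffs': [-0.0775, 0.0, 0.0, 0.0, 0.0], 'origin': [0.4009, 0.0263, 1.0857], 'rotation': [-0.7042, 0.7083, -0.0417, 0.0261]}
wrist {'intrinsics': [[337.7811, 0.0, 274.7105], [0.0, 337.7811, 210.9991], [0.0, 0.0, 1.0]], 'dist_coeffs': [0.0139, 0.0, 0.0, 0.0, 0.0], 'T_tool_cam': [[0.0008, -0.9517, -0.3071, 0.0788], [1.0, 0.0011, -0.0009, 0.0008], [0.0011, -0.3071, 0.9517, -0.1415], [0.0, 0.0, 0.0, 1.0]]}
```

View pics/scene0.png

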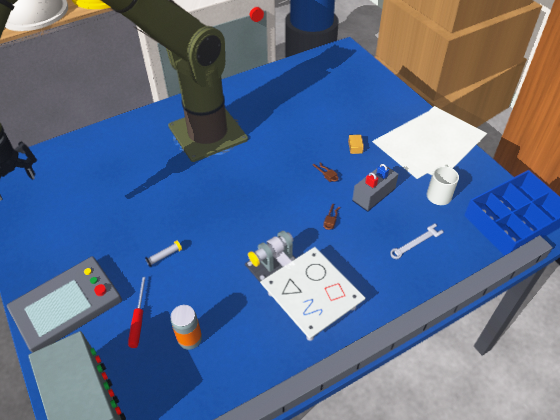

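View pics/top0.png

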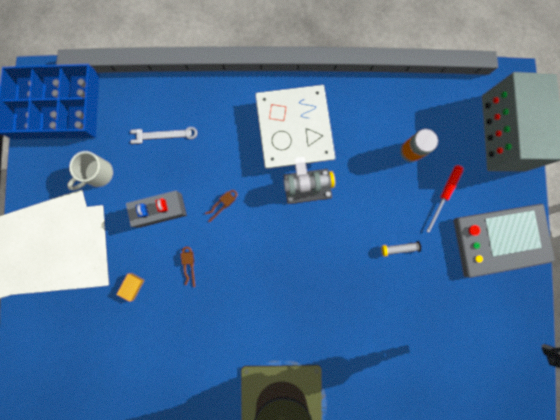

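The scene shows the bracket with the yellow pin head at scene (254,260) / top (333,180). The rack has red grip at scene (372,180) / top (161,205) and blue at top (141,211). Two brown look-alikes lie on the table, at top (225,202) and (187,262). Next I'll measure.

```bash
cat > h.py <<'E'
from bench import bot
import cv2,numpy as np
from scipy.spatial.transform import Rotation as R
def cam(name,obs=None):
    i=bot.camera_info(name); K=np.array(i['intrinsics']); d=np.array(i['dist_coeffs'])
    if name=='wrist':
        obs=obs or bot.get_obs(); T=np.eye(4); T[:3,:3]=R.from_quat(obs['tool_rot']).as_matrix(); T[:3,3]=obs['tcp_pos']
        M=T@np.array(i['T_tool_cam']); return K,d,M[:3,3],M[:3,:3]
    return K,d,np.array(i['origin']),R.from_quat(i['rotation']).as_matrix()
def ray(c,px):
    K,d,o,r=c; u=cv2.undistortPoints(np.array([[px]],float),K,d)[0,0]
    v=r@np.array([u[0],u[1],1]); return o,v/np.linalg.norm(v)
def atz(c,px,z):
    o,v=ray(c,px); return o+v*(z-o[2])/v[2]
def tri(rays):
    A=np.zeros((3,3));b=np.zeros(3)
    for o,v in rays:
        P=np.eye(3)-np.outer(v,v);A+=P;b+=P@o
    p=np.linalg.solve(A,b); return p,[np.linalg.norm((np.eye(3)-np.outer(v,v))@(p-o)) for o,v in rays]
def proj(c,p):
    K,d,o,r=c; q=r.T@(np.atleast_2d(p)-o).T
    return cv2.projectPoints(q.T.reshape(-1,1,3),np.zeros(3),np.zeros(3),K,d)[0].reshape(-1,2)
E
python3 - <<'E'
from h import *
cs={c:cam(c) for c in ["scene","top"]}
Z={'dock':0,'rack':0,'pin':.07,'pin_head':.07,'pin_crown':.085,'pin_hole':.07,'clip':.004,'clip_grip':.081,'big_clip':.004}
for t,z in Z.items():
    for c in cs:
        for m in bot.mark_of(t,c)[:3]:
            print(t,c,round(m['confidence'],2),np.round(m['centre'],1),np.round(atz(cs[c],m['centre'],z),4))
print(bot.get_obs()['time'])
E
```

```text
dock scene 0.82 [276.1 263.9] [ 0.5787 -0.0632  0.    ]
dock scene 0.16 [137.7 312. ] [ 0.5314 -0.4431  0.    ]
dock top 0.59 [308.2 186.7] [ 0.5665 -0.0766  0.    ]
rack scene 0.85 [373.1 193.6] [0.503  0.3159 0.    ]
rack top 0.8 [158.3 210.8] [0.5039 0.3214 0.    ]
rack top 0.61 [161.  205.8] [0.5172 0.3145 0.    ]
rack top 0.59 [162.2 211.1] [0.503 0.311 0.   ]
pin scene 0.67 [269.8 249.4] [ 0.5727 -0.0777  0.07  ]
pin top 0.95 [313.9 181. ] [ 0.5702 -0.0845  0.07  ]
pin top 0.72 [ 95.4 172.5] [0.5948 0.4647 0.07  ]
pin_head scene 0.67 [250.4 260.4] [ 0.5782 -0.1377  0.07  ]
pin_head top 0.63 [335.5 181.6] [ 0.5686 -0.1388  0.07  ]
pin_head top 0.37 [ 96.1 172.6] [0.5945 0.4629 0.07  ]
pin_crown scene 0.59 [287.  233.9] [ 0.5611 -0.0191  0.085 ]
pin_crown scene 0.16 [283.  240.7] [ 0.5752 -0.0393  0.085 ]
pin_crown top 0.6 [291.  183.6] [ 0.5614 -0.0263  0.085 ]
pin_hole scene 0.68 [283.6 238.4] [ 0.5597 -0.0286  0.07  ]
pin_hole top 0.79 [293.  183.7] [ 0.5635 -0.0321  0.07  ]
pin_hole top 0.61 [163.5 133.2] [0.6943 0.2941 0.07  ]
pin_hole top 0.41 [334.4 178.4] [ 0.5767 -0.1362
[... 259 characters left out ...]
 -0.0991  0.004 ]
clip top 0.58 [ 96.  170.8] [0.612  0.4917 0.004 ]
clip_grip scene 0.7 [332.5 173.2] [0.4328 0.2088 0.081 ]
clip_grip scene 0.66 [334.  221.3] [0.585  0.1135 0.081 ]
clip_grip scene 0.62 [373.9 187.1] [0.5376 0.281  0.081 ]
clip_grip top 0.84 [227.9 196.8] [0.5299 0.1288 0.081 ]
clip_grip top 0.43 [159.5 206.3] [0.5073 0.2967 0.081 ]
clip_grip top 0.28 [334.8 178.8] [ 0.5738 -0.1354  0.081 ]
big_clip scene 0.52 [376.7 189. ] [0.4959 0.334  0.004 ]
big_clip scene 0.51 [371.6 193.5] [0.503  0.3097 0.004 ]
big_clip scene 0.47 [273.7 262.3] [ 0.5733 -0.0675  0.004 ]
big_clip top 0.72 [151.6 214.3] [0.4943 0.3379 0.004 ]
big_clip top 0.49 [162.3 210.8] [0.5035 0.3097 0.004 ]
1.0
```

>>> arm_command --motion "0.52 -0.383 -0.02 0 0 -71.3 0;0.52 -0.383 -0.02 0 0 -71.3 0;0.52 -0.383 -0.02 0 0 -71.3 0;0.52 -0.383 -0.02 0 0 -71.3 0;0.52 -0.383 -0.02 0 0 -71.3 0;0.52 -0.383 -0.02 0 0 -71.3 0;0.52 -0.383 -0.02 0 0 -71.3 0;0.52 -0.383 -0.02 0 0 -71.3 0;0.52 -0.383 -0.02 0 0 -71.3 0;0.52 -0.383 -0.02 0 0 -71.3 0;0.52 -0.383 -0.02 0 0 -71.3 0;0.52 -0.383 -0.02 0 0 -71.3 0;0.52 -0.383 -0.02 0 0 -71.3 0;0.52 -0.383 -0.02 0 0 -71.3 0;0.52 -0.383 -0.02 0 0 -71.3 0;0.52 -0.383 -0.02 0 0 -71.3 0"

```text
time: 2.6
tcp_pos: [0.5694, -0.064, 0.251]
tool_rot: [0.708, 0.707, -0.001, 0.0]
wrist_force: [0.4, -0.5, -0.5]
finger_gap: 0.0858
```

```bash
python3 - <<'E'
from h import *
o=bot.get_obs(); c=cam('wrist',o); im=bot.get_image('wrist')
cv2.imwrite("pics/w1.png",im[:,:,::-1]); print(o['tcp_pos'],o['q'])
np.save('w1obs.npy',np.r_[o['tcp_pos'],o['tool_rot']])
for t,z in {'dock':0,'pin':.07,'pin_head':.07,'pin_crown':.085,'pin_hole':.07}.items():
    for m in bot.mark_of(t,'wrist')[:2]:
        print(t,round(m['confidence'],2),np.round(m['centre'],1),np.round(atz(c,m['centre'],z),4))
E
```

```text
[ 0.56939647 -0.06401896  0.25099335] [ 0.32974392  0.6303845  -0.50972093  1.69207719  0.37229889  0.9183571
 -0.32904287]
dock 0.78 [271.3 165.8] [ 0.5652 -0.0569  0.    ]
pin 0.75 [278.7 207.1] [ 0.5734 -0.0858  0.07  ]
pin_head 0.66 [282.8 247.5] [ 0.5777 -0.1297  0.07  ]
pin_crown 0.91 [266.5 148.6] [ 0.562  -0.0259  0.085 ]
pin_hole 0.68 [267.  145.6] [ 0.5621 -0.0251  0.07  ]
```

View pics/w1.png

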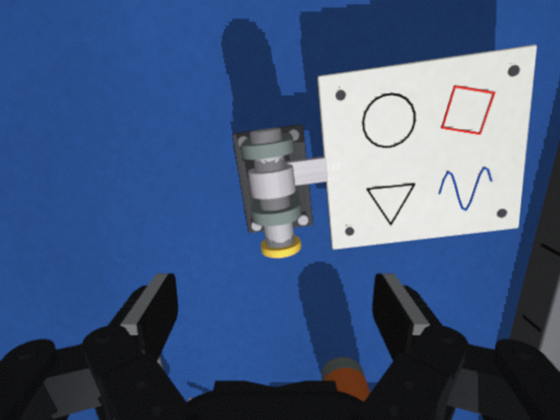

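The wrist view shows the head at (281,246), with the pin running up to (267,130). The board is at right, with corners (318,76), (536,45), (518,229), (333,250).

```bash
python3 - <<'E'
from h import *
c=cam('wrist'); im=cv2.imread('pics/w1.png'); 
P=np.array([atz(c,p,.052)[:2] for p in [(318,76),(536,45),(518,229),(333,250)]]);print(P)
for a,b in [(0,1),(3,2)]: d=P[b]-P[a];print('x',np.linalg.norm(d),np.degrees(np.arctan2(d[1],d[0])))
for a,b in [(3,0),(2,1)]: d=P[b]-P[a];print('y',np.linalg.norm(d),np.degrees(np.arctan2(-d[0],d[1])))
# white board via min area rect, in undistorted plane z=.052 bird view
for n,cc in [('wrist',c),('top',cam('top'))]:
    xs=np.arange(.45,.85,.0005); ys=np.arange(-.2,.12,.0005)
    X,Y=np.meshgrid(xs,ys)
    I=im if n=='wrist' else cv2.imread('pics/top0.png')
    q=proj(cc,np.c_[X.ravel(),Y.ravel(),0*X.ravel()+.052]).reshape(*X.shape,2).astype(np.float32)
    B=cv2.remap(I,q[...,0],q[...,1],cv2.INTER_LINEAR)
    m=(B.min(2)>170).astype(np.uint8)
    m=cv2.morphologyEx(m,cv2.MORPH_OPEN,np.ones((41,41)))
    ct=max(cv2.findContours(m,0,2)[0],key=cv2.contourArea); r=cv2.minAreaRect(ct)
    print(n,r[0][0]*.0005+.45,r[0][1]*.0005-.2,np.array(r[1])*.0005,r[2])
    q=proj(cc,np.c_[X.ravel(),Y.ravel(),0*X.ravel()+.07]).reshape(*X.shape,2).astype(np.float32)
    B=cv2.remap(I,q[...,0],q[...,1],cv2.INTER_CUBIC)
    cv2.imwrite(f'pics/bev_{n}.png',cv2.resize(B[0:400,100:400],None,fx=1.5,fy=1.5)[::-1])
print(bot.get_obs()['time'])
E
```

```text
[[ 0.61064666  0.03800416]
 [ 0.8066026   0.06301584]
 [ 0.83004486 -0.11498227]
 [ 0.63410049 -0.13984239]]
x 0.19754573098128142 7.2738609749143075
x 0.19751512291299464 7.230675927222895
y 0.1793863916776003 7.512630681767017
y 0.17953513665877133 7.502646796224411
wrist 0.7040128173828125 -0.039766662597656266 [0.23009689 0.17778619] 7.296946048736572
top 0.704168930053711 -0.04125575256347658 [0.23026978 0.17997551] 7.253195762634277
2.9
```

View pics/bev_wrist.png

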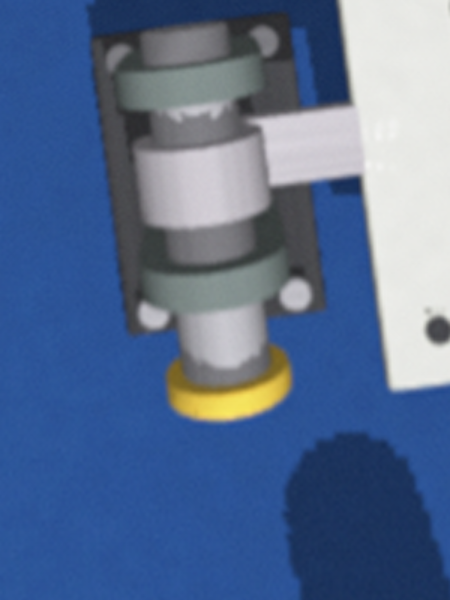

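>>> arm_command --motion "-0.05 0.006 0 0 0 -7.35 255;-0.098 0.0117 0 0 0 -7.35 255;-0.098 0.0117 0 0 0 -7.35 255;-0.098 0.0117 0.05 0 0 -7.35 255;-0.098 0.0117 0.1 0 0 -7.35 255;-0.098 0.0117 0.15 0 0 -7.35 255;-0.098 0.0117 0.191 0 0 -7.35 255;-0.098 0.0117 0.191 0 0 -7.35 255;-0.098 0.0117 0.191 0 0 -7.35 255"

```text
time: 3.8
tcp_pos: [0.5821, -0.1603, 0.0608]
tool_rot: [0.66, 0.751, 0.0, -0.0]
wrist_force: [0.7, -0.1, 0.2]
finger_gap: 0.0001
```

```bash
cat >> h.py <<'E'
a=np.radians(7.35); ux=np.array([np.cos(a),np.sin(a)]); uy=np.array([-np.sin(a),np.cos(a)])
O=np.array([.5677,-.0582])
def dk(p): p=np.asarray(p)[:2]-O; return np.round(np.array([p@ux,p@uy])*1000,1)
def st():
    o=bot.get_obs(); print('t',round(o['time'],2),'tcp',np.round(o['tcp_pos'],4),'dock mm',dk(o['tcp_pos']),'F',np.round(o['wrist_force'],1),'T',np.round(o['ft_torque'],2),'gap',round(o['finger_gap'],4),'yaw/tilt',np.round(R.from_quat(o['tool_rot']).as_euler('ZYX',degrees=True),2)); return o
E
python3 - <<'E'
from h import *
st(); c=cam('wrist');cv2.imwrite("pics/w2.png",bot.get_image('wrist')[:,:,::-1])
cv2.imwrite("pics/s2.png",cv2.resize(bot.get_image('scene')[150:330,180:400],None,fx=3,fy=3)[:,:,::-1])
E
```

```text
t 3.8 tcp [ 0.5821 -0.1603  0.0608] dock mm [   1.2 -103.1] F [ 0.7 -0.1  0.2] T [ 0.04 -0.09 -0.01] gap 0.0001 yaw/tilt [ 9.7350e+01 -1.0000e-02 -1.7999e+02]
```

View pics/w2.png

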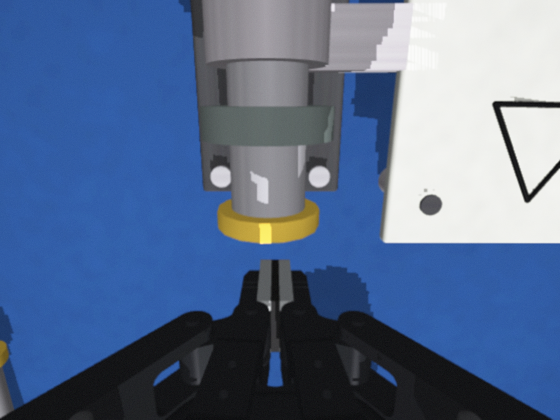

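View pics/s2.png

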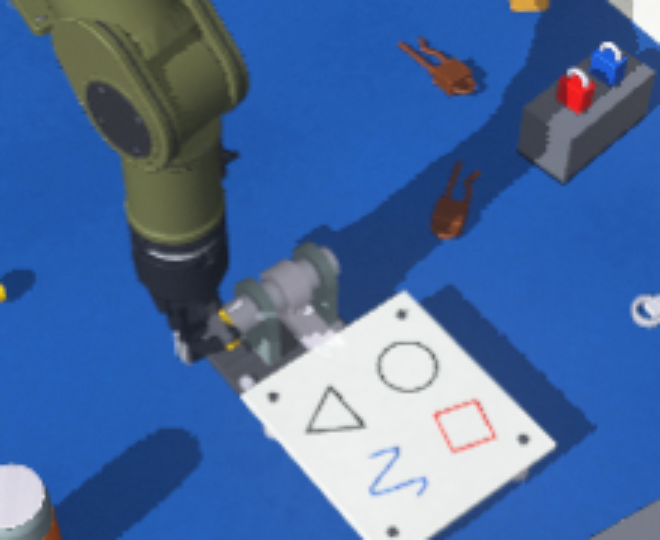

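>>> arm_command --motion "0.01 0 0 0 0 0 255;0.015 0 0 0 0 0 255;0.018 0 0 0 0 0 255;0.021 0 0 0 0 0 255;0.024 0 0 0 0 0 255;0.027 0 0 0 0 0 255;0.03 0 0 0 0 0 255;0.033 0 0 0 0 0 255;0.036 0 0 0 0 0 255;0.038 0 0 0 0 0 255"

```text
time: 4.9
tcp_pos: [0.5773, -0.1221, 0.0603]
tool_rot: [0.66, 0.751, 0.0, 0.0]
wrist_force: [3.3, -4.0, 2.3]
finger_gap: 0.0001
```

```bash
python3 - <<'E'
from h import *
st(); cv2.imwrite("pics/w3.png",bot.get_image('wrist')[:,:,::-1])
E
```

```text
t 4.9 tcp [ 0.5773 -0.1221  0.0603] dock mm [  1.3 -64.6] F [ 3.3 -4.   2.3] T [-0.8  -0.48  0.01] gap 0.0001 yaw/tilt [ 9.7390e+01 -1.0000e-02  1.7997e+02]
```

View pics/w3.png

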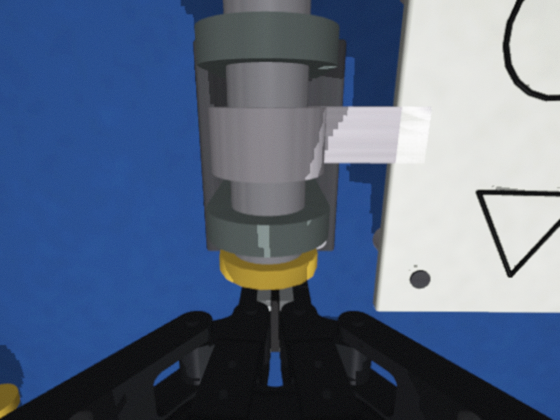

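>>> arm_command --motion "0.001 0 0 0 0 0 255;0.002 0 0 0 0 0 255;0.003 0 0 0 0 0 255;0.004 0 0 0 0 0 255;0.005 0 0 0 0 0 255"

```text
time: 5.45
tcp_pos: [0.5764, -0.1176, 0.0602]
tool_rot: [0.66, 0.751, -0.0, 0.0]
wrist_force: [2.2, -3.9, 1.1]
finger_gap: -0.0002
```

>>> arm_command --motion "0.0007 0 0 0 0 0 255;0.0015 0 0 0 0 0 255"

```text
time: 5.65
tcp_pos: [0.5763, -0.1161, 0.0603]
tool_rot: [0.66, 0.751, 0.0, 0.0]
wrist_force: [3.3, -3.5, 0.7]
finger_gap: -0.0002
```

>>> arm_command --motion "0.0007 0 0 0 0 0 255;0.001 0 0 0 0 0 255"

```text
time: 5.85
tcp_pos: [0.5761, -0.115, 0.0603]
tool_rot: [0.66, 0.751, 0.0, 0.0]
wrist_force: [2.4, -3.2, 1.1]
finger_gap: -0.0001
```

>>> arm_command --motion "0.0005 0 0 0 0 0 255;0.001 0 0 0 0 0 255"

```text
time: 6.05
tcp_pos: [0.576, -0.1144, 0.0603]
tool_rot: [0.66, 0.751, -0.0, 0.0]
wrist_force: [3.9, -5.1, -0.0]
finger_gap: 0.0002
```

>>> arm_command --motion "0.0005 0 0 0 0 0 255;0.001 0 0 0 0 0 255"

```text
time: 6.25
tcp_pos: [0.576, -0.1145, 0.0603]
tool_rot: [0.66, 0.751, -0.001, 0.001]
wrist_force: [4.5, -6.5, 0.8]
finger_gap: 0.0
```

```bash
python3 - <<'E'
from h import *
st(); cv2.imwrite("pics/w4.png",cv2.resize(bot.get_image('wrist')[150:330,160:380],None,fx=3,fy=3)[:,:,::-1])
E
```

```text
t 6.25 tcp [ 0.576  -0.1145  0.0603] dock mm [  1.  -56.9] F [ 4.5 -6.5  0.8] T [-1.24 -0.77 -0.05] gap 0.0 yaw/tilt [9.732e+01 1.000e-01 1.800e+02]
```

View pics/w4.png

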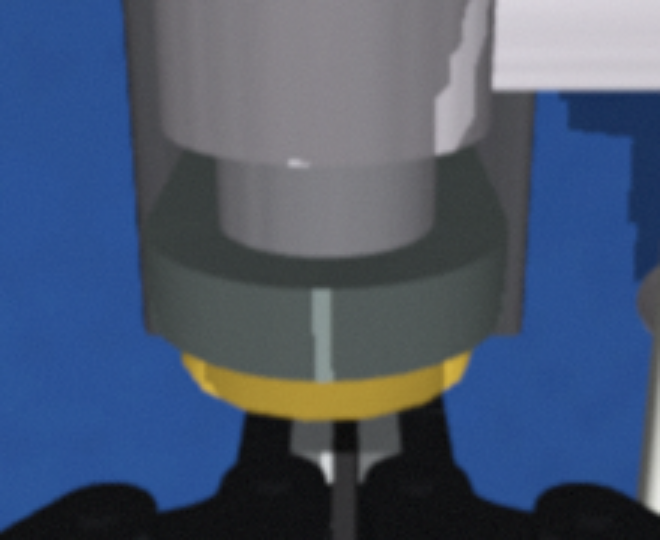

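The TCP stopped at dock y = -56.9 (predicted -57) and the force is rising. The head sits against the lug in the picture. One more small push, held, to confirm, then back off.

>>> arm_command --motion "0.001 0 0 0 0 0 255;0.0015 0 0 0 0 0 255;0.0015 0 0 0 0 0 255"

```text
time: 6.6
tcp_pos: [0.576, -0.1144, 0.0604]
tool_rot: [0.661, 0.75, -0.001, 0.001]
wrist_force: [4.9, -7.9, 0.6]
finger_gap: 0.0003
```

>>> arm_command --motion "-0.03 0 0 0 0 0 255;-0.03 0 -0.05 0 0 0 255;-0.03 0 -0.1 0 0 0 0;-0.03 0 -0.15 0 0 0 0;0.02 0 -0.19 0 0 0 0;0.07 0 -0.19 0 0 0 0;0.12 0 -0.19 0 0 0 0;0.12 0 -0.19 0 0 0 0;0.12 0 -0.19 0 0 0 0"

```text
time: 7.5
tcp_pos: [0.5582, 0.0118, 0.2501]
tool_rot: [0.657, 0.754, -0.0, -0.002]
wrist_force: [0.5, -0.1, 0.3]
finger_gap: 0.0858
```

```bash
python3 - <<'E'
from h import *
o=st(); c=cam('wrist',o); I=bot.get_image('wrist')
cv2.imwrite("pics/w5.png",I[:,:,::-1])
for t,z in {'dock':0,'pin':.07,'pin_head':.07,'pin_crown':.085,'pin_hole':.07}.items():
    for m in bot.mark_of(t,'wrist')[:2]:
        print(t,round(m['confidence'],2),np.round(m['centre'],1),dk(atz(c,m['centre'],z)))
print(proj(c,np.r_[O+.06*uy,.085]),proj(c,np.r_[O+.06*uy,.07]),proj(c,np.r_[O-.046*uy,.07]),proj(c,np.r_[O+.076*uy,.07]))
E
```

```text
t 7.5 tcp [0.5582 0.0118 0.2501] dock mm [-0.5 70.6] F [ 0.5 -0.1  0.3] T [-0.    0.01 -0.03] gap 0.0858 yaw/tilt [ 9.7830e+01 -1.5000e-01 -1.7985e+02]
pin 0.56 [275.5 251.7] [0.7 1.5]
pin_head 0.79 [272.5 290. ] [ -2.1 -43.6]
pin_crown 0.87 [274.5 203.1] [-0.8 58.4]
pin_hole 0.6 [275.3 197.8] [-0.1 59.5]
[[275.36438072 201.52413454]] [[275.39926116 197.33068963]] [[274.4411507  292.00657521]] [[275.5601727  181.44182211]]
```

View pics/w5.png

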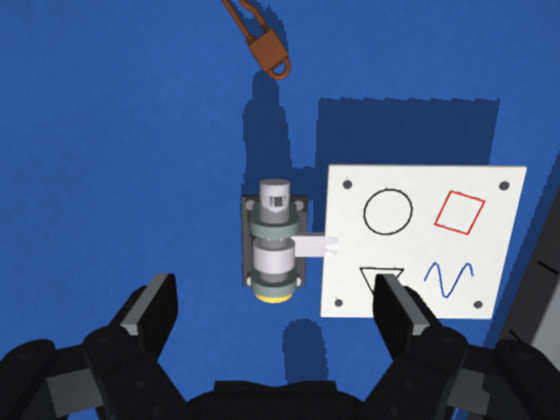

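The pin is home. The hole shows as a dark slot near (281,201), and the network's marks agree with my dock frame to about 2 mm. Next an enlarged crop to measure the roll.

```bash
python3 - <<'E'
from h import *
I=cv2.imread('pics/w5.png'); c=cam('wrist')
s=14;x0,y0=252,170
C=cv2.resize(I[y0:y0+42,x0:x0+50],None,fx=s,fy=s,interpolation=cv2.INTER_CUBIC)
for r in [0,.25,.5,.75]:
    p=proj(c,np.r_[O+.06*uy+.015*np.sin(r)*ux,.07+.015*np.cos(r)])[0]
    print(r,p); cv2.circle(C,tuple(int(v) for v in ((p-[x0,y0]+.5)*s)),4,(0,0,255),-1)
cv2.imwrite('pics/hole.png',C)
E
```

```text
0 [274.10644125 194.27775832]
0.25 [278.06390989 194.14528216]
0.5 [281.74869909 193.76614129]
0.75 [284.90858159 193.16955741]
```

View pics/hole.png

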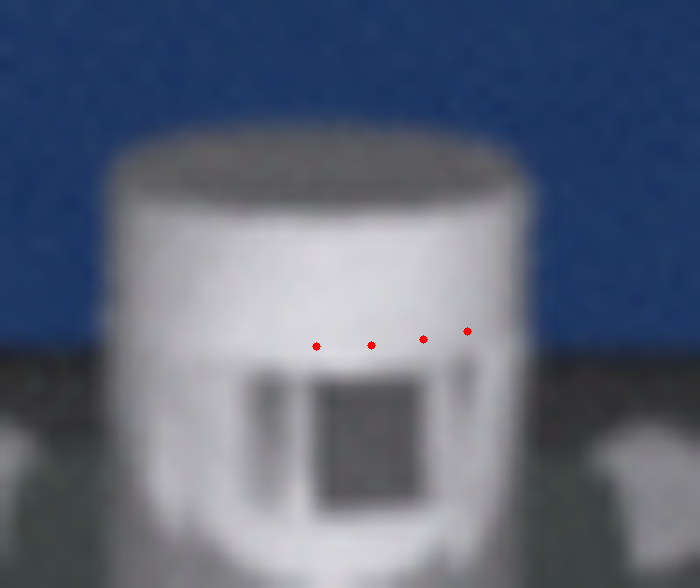

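The hole's mouth is offset 3.5 px (about 3.6 mm) towards +x, so the roll is about 0.25 rad. Now to the rack.

>>> arm_command --motion "0.31 -0.008 0 0 0 0 0;0.31 -0.008 0 0 0 0 0;0.31 -0.008 0 0 0 0 0;0.31 -0.008 0 0 0 0 0;0.31 -0.008 0 0 0 0 0;0.31 -0.008 0 0 0 0 0;0.31 -0.008 0 0 0 0 0;0.31 -0.008 0 0 0 0 0;0.31 -0.008 0 0 0 0 0"

```text
time: 8.7
tcp_pos: [0.5135, 0.3112, 0.2497]
tool_rot: [0.661, 0.75, -0.001, 0.001]
wrist_force: [-0.1, -0.3, 0.1]
finger_gap: 0.0854
```

```bash
python3 - <<'E'
from h import *
o=st(); c=cam('wrist',o); I=bot.get_image('wrist')
np.save('w6obs.npy',np.r_[o['tcp_pos'],o['tool_rot']]); print(o['q'])
cv2.imwrite("pics/w6.png",I[:,:,::-1])
for t,z in {'rack':0,'clip':.004,'big_clip':.004,'clip_grip':.081}.items():
    for m in bot.mark_of(t,'wrist')[:3]:
        print(t,round(m['confidence'],2),np.round(m['centre'],1),np.round(atz(c,m['centre'],z),4))
E
```

```text
t 8.7 tcp [0.5135 0.3112 0.2497] dock mm [ -6.5 373.3] F [-0.1 -0.3  0.1] T [-0.03 -0.01  0.04] gap 0.0854 yaw/tilt [ 9.7230e+01  1.4000e-01 -1.7998e+02]
[-0.33502335  0.66982558 -0.51083096  1.60994665  0.38065922  0.96418309
 -0.84773824]
rack 0.69 [269.7 165.5] [0.5067 0.3179 0.    ]
rack 0.29 [258.8 146.1] [0.4916 0.3385 0.    ]
clip 0.79 [ 96.2 219.3] [0.3064 0.2267 0.004 ]
clip 0.7 [260.5 186.3] [0.4989 0.2928 0.004 ]
clip 0.69 [232.2 263.1] [0.4747 0.189  0.004 ]
big_clip 0.62 [260.9 145.7] [0.494  0.3398 0.004 ]
big_clip 0.59 [95.4 82.6] [0.3112 0.3832 0.004 ]
clip_grip 0.8 [267.7 206.9] [0.5092 0.2926 0.081 ]
clip_grip 0.6 [272.1 306. ] [0.527 0.184 0.081]
clip_grip 0.55 [155.4 216.9] [0.4025 0.2687 0.081 ]
```

View pics/w6.png

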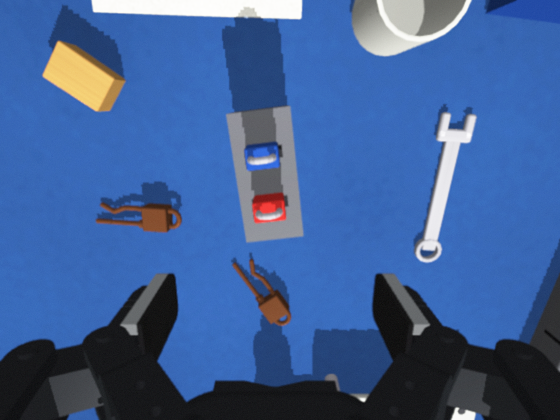

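Candidates for the clip: red grip in rack (268,209), blue (262,157), brown lying on the table at (150,217) and (268,300). The red one standing in the rack slot fits. A rack top rectangle will give the yaw, and a crop will confirm the choice.

```bash
python3 - <<'E'
from h import *
v=np.load('w6obs.npy'); c=cam('wrist',dict(tcp_pos=v[:3],tool_rot=v[3:]))
P=np.array([atz(c,p,.066)[:2] for p in [(227,113),(289,106),(303,236),(246,242)]]);print(P.round(4),P.mean(0))
for a,b in [(0,1),(3,2)]: d=P[b]-P[a];print('x',np.linalg.norm(d),np.degrees(np.arctan2(d[1],d[0])))
for a,b in [(3,0),(2,1)]: d=P[b]-P[a];print('y',np.linalg.norm(d),np.degrees(np.arctan2(-d[0],d[1])))
I=cv2.imread('pics/w6.png')
xs=np.arange(.44,.58,.00025); ys=np.arange(.23,.40,.00025); X,Y=np.meshgrid(xs,ys)
def bev(z):
    q=proj(c,np.c_[X.ravel(),Y.ravel(),0*X.ravel()+z]).reshape(*X.shape,2).astype(np.float32)
    return cv2.remap(I,q[...,0],q[...,1],cv2.INTER_CUBIC)
B=bev(.096); b,g,r=[B[...,i].astype(int) for i in range(3)]
m=((r>90)&(g<80)&(b<80)).astype(np.uint8); ct=max(cv2.findContours(m,0,2)[0],key=cv2.contourArea);q=cv2.minAreaRect(ct)
print('red@.096',.44+q[0][0]*.00025,.23+q[0][1]*.00025,np.array(q[1])*.25,q[2])
B=bev(.066); m=((B.max(2).astype(int)-B.min(2)<25)&(B.min(2)>50)).astype(np.uint8)
m=cv2.morphologyEx(m,cv2.MORPH_CLOSE,np.ones((9,9)));ct=max(cv2.findContours(m,0,2)[0],key=cv2.contourArea);q=cv2.minAreaRect(cv2.convexHull(ct))
print('rack@.066',.44+q[0][0]*.00025,.23+q[0][1]*.00025,np.array(q[1])*.25,q[2])
cv2.imwrite('pics/rackcrop.png',cv2.resize(I[130:250,210:320],None,fx=5,fy=5,interpolation=cv2.INTER_CUBIC))
E
```

```text
[[0.4612 0.3733]
 [0.5171 0.3866]
 [0.5494 0.2613]
 [0.4916 0.247 ]] [0.50483573 0.3170444 ]
x 0.05750836728840498 13.443044374315441
x 0.05959706726266511 13.801478585650942
y 0.12981849172849486 13.526789859658184
y 0.12946555482598282 14.450921056403262
red@.096 0.5098456192016602 0.2974988861083985 [30.03190422 26.43037605] 14.26451301574707
rack@.066 0.5045475997924804 0.3176870574951172 [ 58.63764191 129.17601013] 14.21585464477539
```

View pics/rackcrop.png

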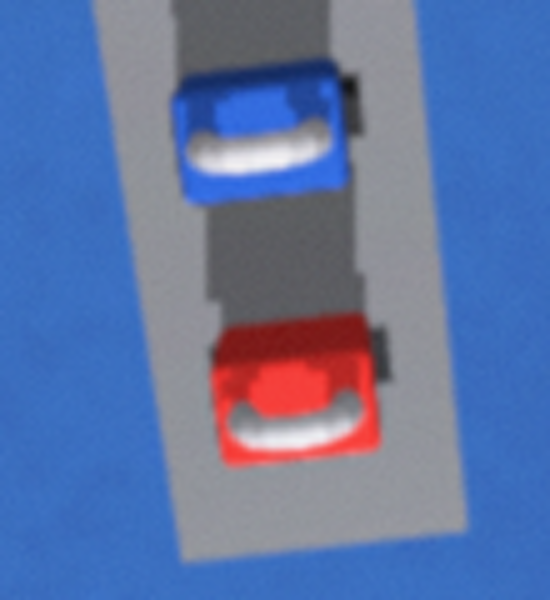

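The crop confirms the red grip with its wire ring in the slot at rack y = -25; rack yaw is 14°, grip at (0.5107, 0.294). I'll go above it first.

>>> arm_command --motion "-0.017 -0.005 0.05 0 0 -6.75 0;-0.017 -0.005 0.1 0 0 -6.75 0;-0.017 -0.005 0.11 0 0 -6.75 0;-0.017 -0.005 0.11 0 0 -6.75 0;-0.017 -0.005 0.11 0 0 -6.75 0"

```text
time: 9.45
tcp_pos: [0.5108, 0.2977, 0.142]
tool_rot: [0.615, 0.789, 0.002, 0.0]
wrist_force: [-0.5, 0.6, 0.8]
finger_gap: 0.0855
```

```bash
python3 - <<'E'
from h import *
o=st(); c=cam('wrist',o); I=bot.get_image('wrist')
d=np.array([.5107,.2940])-o['tcp_pos'][:2]; y=R.from_quat(o['tool_rot']).as_matrix(); print('tool shift',y.T@np.r_[d,.074-o['tcp_pos'][2]])
p=proj(c,[.5107,.294,.096])[0]; print(p)
cv2.circle(I,tuple(int(round(v)) for v in p),3,(0,255,0),-1)
cv2.imwrite("pics/w7.png",I[:,:,::-1])
E
```

```text
t 9.45 tcp [0.5108 0.2977 0.142 ] dock mm [-10.9 360.2] F [-0.5  0.6  0.8] T [ 0.01  0.05 -0.02] gap 0.0855 yaw/tilt [ 1.0412e+02 -1.0000e-01  1.7984e+02]
tool shift [-0.00365156 -0.00114385  0.06801984]
[272.38379758 244.58877132]
```

View pics/w7.png

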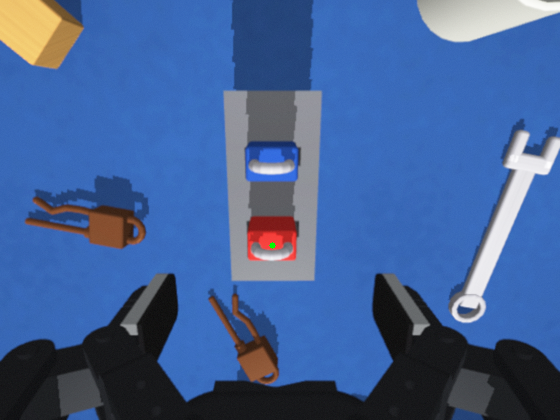

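>>> arm_command --motion "-0.0035 -0.001 0.03 0 0 0 0;-0.0035 -0.001 0.055 0 0 0 0;-0.0035 -0.001 0.068 0 0 0 0;-0.0035 -0.001 0.068 0 0 0 0;-0.0035 -0.001 0.068 0 0 0 120;-0.0035 -0.001 0.068 0 0 0 180;-0.0035 -0.001 0.068 0 0 0 255;-0.0035 -0.001 0.068 0 0 0 255;-0.0035 -0.001 0.068 0 0 0 255;-0.0035 -0.001 0.068 0 0 0 255" --force 80

```text
time: 10.5
tcp_pos: [0.5102, 0.293, 0.0734]
tool_rot: [0.615, 0.789, 0.001, 0.0]
wrist_force: [0.4, -0.6, 5.3]
finger_gap: 0.0286
```

```bash
python3 - <<'E'
from h import *
o=st();I=bot.get_image('wrist')
cv2.imwrite("pics/w8.png",I[:,:,::-1])
E
```

```text
t 10.5 tcp [0.5102 0.293  0.0734] dock mm [-12.1 355.7] F [ 0.4 -0.6  5.3] T [-0.13  0.14  0.01] gap 0.0286 yaw/tilt [ 1.0411e+02 -2.0000e-02  1.7990e+02]
```

View pics/w8.png

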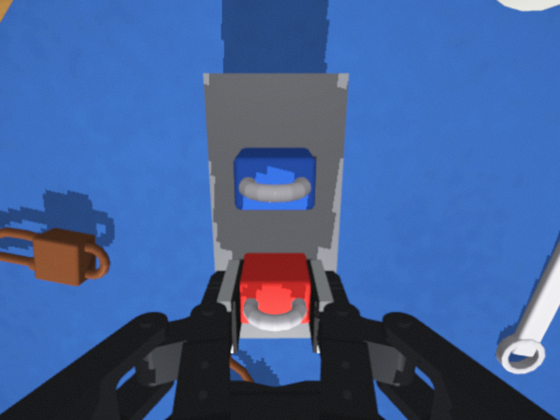

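Grasped (gap 28.6 mm). Lift straight up, then carry to above the pin's hole.

>>> arm_command --motion "0 0 -0.02 0 0 0 255;0 0 -0.06 0 0 0 255;0 0 -0.1 0 0 0 255;0 0 -0.137 0 0 0 255;-0.04 -0.001 -0.137 0 0 2 255;-0.08 -0.003 -0.137 0 0 4 255;-0.12 -0.004 -0.137 0 0 6.76 255;-0.16 -0.005 -0.137 0 0 6.76 255;-0.2 -0.007 -0.137 0 0 6.76 255;-0.24 -0.008 -0.137 0 0 6.76 255;-0.28 -0.0095 -0.137 0 0 6.76 255;-0.297 -0.0099 -0.137 0 0 6.76 255;-0.297 -0.0099 -0.137 0 0 6.76 255;-0.297 -0.0099 -0.137 0 0 6.76 255"

```text
time: 11.95
tcp_pos: [0.5722, 0.0027, 0.2092]
tool_rot: [0.66, 0.751, 0.0, -0.0]
wrist_force: [1.1, 0.9, -1.3]
finger_gap: 0.0287
```

```bash
python3 - <<'E'
from h import *
o=st()
W=bot.get_image('wrist');S=bot.get_image('scene')
cv2.imwrite("pics/w9.png",W[:,:,::-1])
cv2.imwrite("pics/s9.png",cv2.resize(S[130:280,200:380],None,fx=4,fy=4,interpolation=cv2.INTER_CUBIC)[:,:,::-1])
E
```

```text
t 11.95 tcp [0.5722 0.0027 0.2092] dock mm [12.2 59.9] F [ 1.1  0.9 -1.3] T [ 0.05 -0.05 -0.07] gap 0.0287 yaw/tilt [ 9.7360e+01 -6.0000e-02 -1.7999e+02]
```

View pics/w9.png

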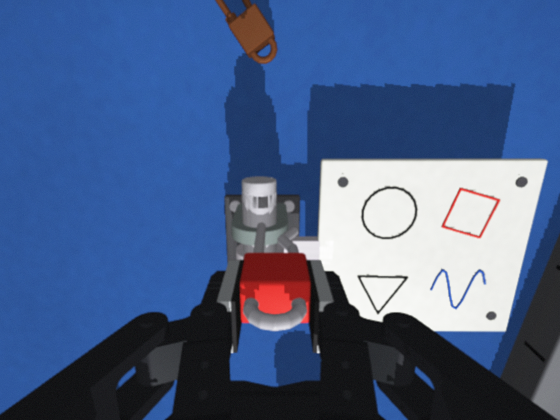

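View pics/s9.png

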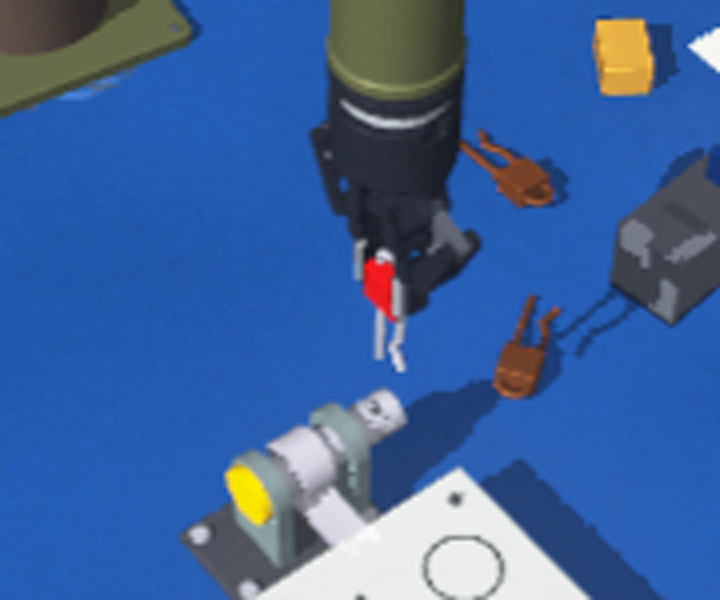

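```bash
python3 - <<'E'
from h import *
o=bot.get_obs(); c=cam('wrist',o); M=R.from_quat(o['tool_rot']).as_matrix()
I=cv2.imread('pics/w9.png'); s=10;x0,y0=225,170
C=cv2.resize(I[y0:y0+60,x0:x0+75],None,fx=s,fy=s,interpolation=cv2.INTER_CUBIC)
def dot(p,col):
    q=proj(c,p)[0]; print(q); cv2.circle(C,tuple(int(v) for v in ((q-[x0,y0]+.5)*s)),4,col,-1)
for dx in (-.0015,.0008,.0031): dot(o['tcp_pos']+M@[dx,-.009,.0694],(0,0,255))
for r in (0,.25): dot(np.r_[O+.06*uy+.015*np.sin(r)*ux,.07+.015*np.cos(r)],(0,255,0))
cv2.imwrite('pics/leg.png',C)
E
```

```text
[260.68481587 227.64979251]
[260.64380845 224.40250711]
[260.60250806 221.13494941]
[259.30647969 204.09707413]
[263.84352084 203.95450633]
```

View pics/leg.png

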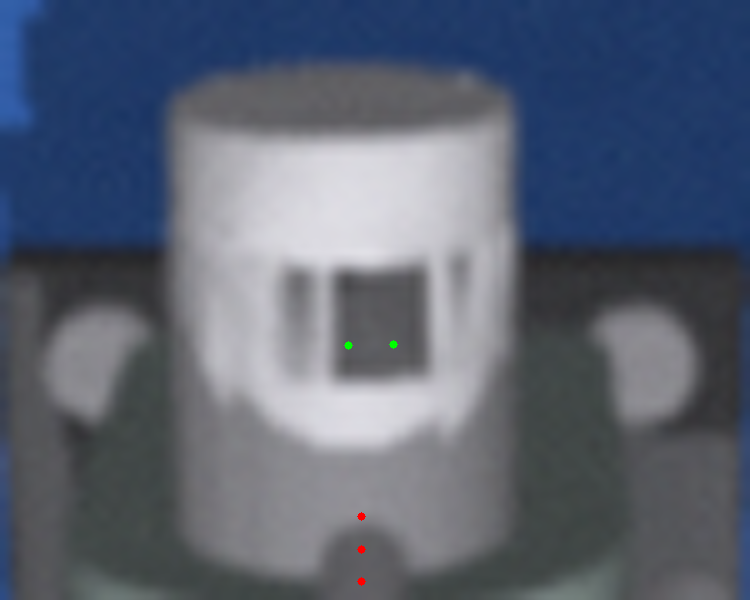

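>>> arm_command --motion "0 0 0.02 0 0 0 255;0 0 0.035 0 0 0 255;0 0 0.044 0 0 0 255;0 0 0.047 0 0 0 255;0 0 0.047 0 0 0 255"

```text
time: 12.55
tcp_pos: [0.5724, 0.003, 0.1623]
tool_rot: [0.66, 0.751, 0.0, -0.0]
wrist_force: [-0.2, -0.2, -1.4]
finger_gap: 0.0281
```

```bash
python3 - <<'E'
from h import *
bot.get_image('wrist')
o=st(); c=cam('wrist',o); I=bot.get_image('wrist')[:,:,::-1]; M=R.from_quat(o['tool_rot']).as_matrix()
cv2.imwrite('pics/w10.png',I)
s=7;x0,y0=210,165
C=cv2.resize(I[y0:y0+80,x0:x0+110],None,fx=s,fy=s,interpolation=cv2.INTER_CUBIC)
def dot(p,col):
    q=proj(c,p)[0]; print(q); cv2.circle(C,tuple(int(v) for v in ((q-[x0,y0]+.5)*s)),3,col,-1)
for dx in (-.0015,.0008,.0031): dot(o['tcp_pos']+M@[dx,-.009,.0694],(0,0,255))
for r in (0,.25): dot(np.r_[O+.06*uy+.015*np.sin(r)*ux,.07+.015*np.cos(r)],(0,255,0))
cv2.imwrite('pics/leg2.png',C)
S=bot.get_image('scene');cv2.imwrite("pics/s10.png",cv2.resize(S[180:260,250:350],None,fx=7,fy=7,interpolation=cv2.INTER_CUBIC)[:,:,::-1])
E
```

```text
t 12.6 tcp [0.5728 0.0028 0.1627] dock mm [12.8 59.9] F [ 0.1  0.6 -2. ] T [-0.02 -0.01  0.02] gap 0.0289 yaw/tilt [ 9.7410e+01 -1.0000e-02  1.7996e+02]
[260.68396423 227.65303216]
[260.64295848 224.40575608]
[260.60165978 221.13820759]
[255.51004631 221.15797648]
[260.93197272 220.9432849 ]
```

View pics/leg2.png

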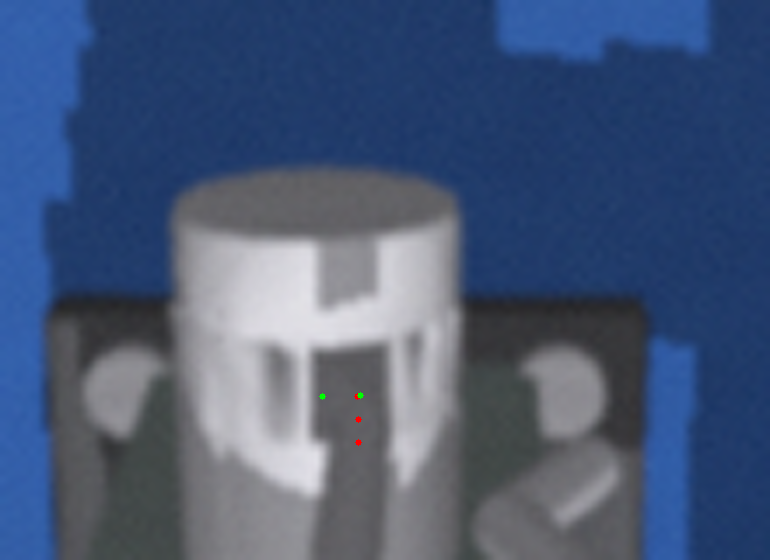

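View pics/s10.png

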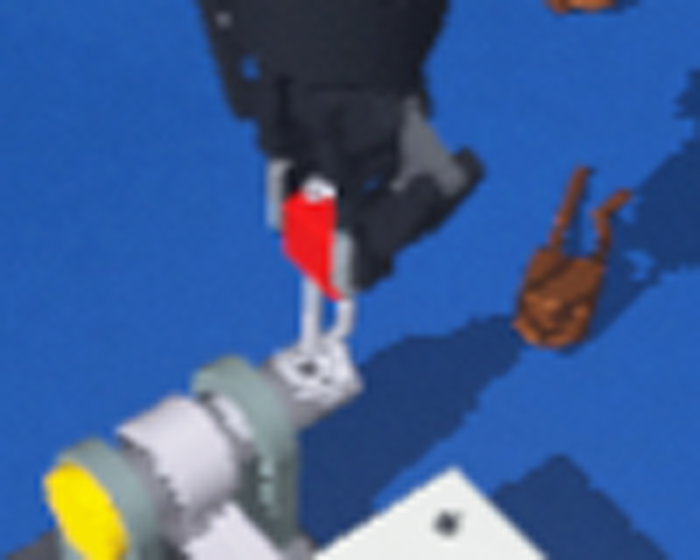

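```bash
python3 - <<'E'
import cv2,numpy as np
I=cv2.imread('pics/w10.png')[200:250,235:285].astype(float)
J=np.clip((I-60)*3.2,0,255).astype(np.uint8)
cv2.imwrite('pics/leg3.png',cv2.resize(J,None,fx=11,fy=11,interpolation=cv2.INTER_CUBIC))
E
```

```text
(no output)
```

View pics/leg3.png

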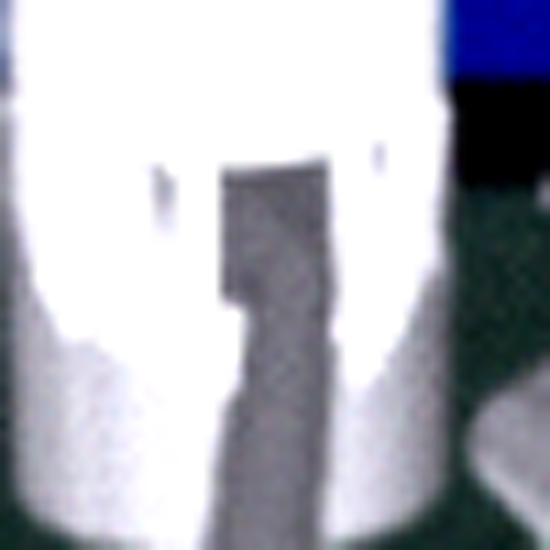

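The hole centre is at dock (≈3, 60) mm and the leg tip at about (3.8, 60.5). I'll shift 0.8 mm and feel downward.

>>> arm_command --motion "0 -0.0008 0.003 0 0 0 255;0 -0.0008 0.005 0 0 0 255;0 -0.0008 0.0065 0 0 0 255;0 -0.0008 0.008 0 0 0 255"

```text
time: 13.1
tcp_pos: [0.5717, 0.002, 0.1542]
tool_rot: [0.66, 0.751, -0.0, 0.0]
wrist_force: [0.0, -0.5, -1.8]
finger_gap: 0.0284
```

```bash
python3 - <<'E'
from h import *
st()
E
```

```text
t 13.1 tcp [0.5717 0.002  0.1542] dock mm [11.7 59.2] F [ 0.  -0.5 -1.8] T [-0.02  0.01  0.02] gap 0.0284 yaw/tilt [ 97.36   0.   180.  ]
```

>>> arm_command --motion "0 0 0.001 0 0 0 255;0 0 0.002 0 0 0 255;0 0 0.003 0 0 0 255"

```text
time: 13.4
tcp_pos: [0.5717, 0.0021, 0.1512]
tool_rot: [0.66, 0.751, 0.0, 0.0]
wrist_force: [-0.2, -0.1, -1.4]
finger_gap: 0.0284
```

```bash
python3 - <<'E'
from h import *
st()
E
```

```text
t 13.4 tcp [0.5717 0.0021 0.1512] dock mm [11.7 59.3] F [-0.2 -0.1 -1.4] T [-0.01 -0.02  0.01] gap 0.0284 yaw/tilt [ 97.37   0.   180.  ]
```

>>> arm_command --motion "0 0 0.001 0 0 0 255;0 0 0.002 0 0 0 255"

```text
time: 13.6
tcp_pos: [0.5717, 0.0021, 0.1492]
tool_rot: [0.66, 0.751, 0.0, 0.0]
wrist_force: [0.7, 0.1, -2.1]
finger_gap: 0.0282
```

```bash
python3 - <<'E'
from h import *
st()
E
```

```text
t 13.6 tcp [0.5717 0.0021 0.1492] dock mm [11.7 59.3] F [ 0.7  0.1 -2.1] T [-0.05 -0.03  0.01] gap 0.0282 yaw/tilt [ 97.36   0.   179.99]
```

>>> arm_command --motion "0 0 0.0008 0 0 0 255;0 0 0.0015 0 0 0 255"

```text
time: 13.8
tcp_pos: [0.5715, 0.002, 0.1477]
tool_rot: [0.66, 0.751, -0.0, -0.0]
wrist_force: [0.0, 0.7, -1.3]
finger_gap: 0.0282
```

```bash
python3 - <<'E'
from h import *
st()
I=bot.get_image('wrist')[:,:,::-1]
cv2.imwrite('pics/leg4.png',cv2.resize(I[180:280,205:315],None,fx=6,fy=6,interpolation=cv2.INTER_CUBIC))
E
```

```text
t 13.8 tcp [0.5715 0.002  0.1477] dock mm [11.5 59.2] F [ 0.   0.7 -1.3] T [-0.06  0.14 -0.07] gap 0.0282 yaw/tilt [ 9.7370e+01  1.0000e-02 -1.7998e+02]
```

View pics/leg4.png

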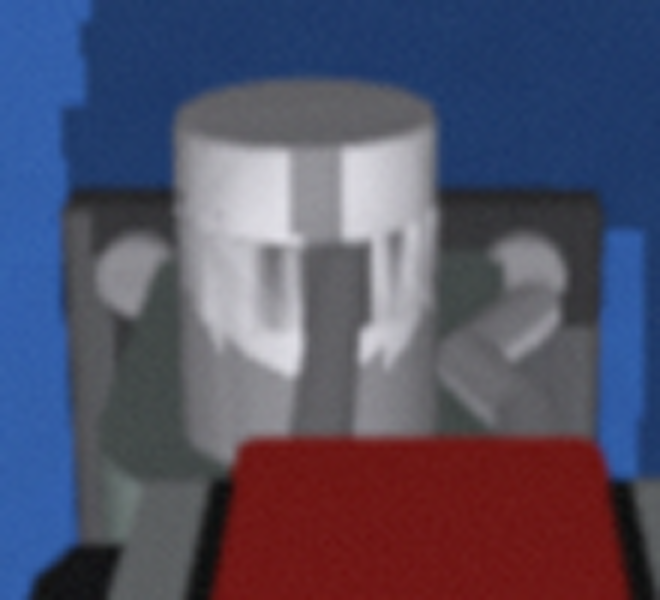

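The leg is about 6 mm into the mouth without force. Now I'll lever towards -x.

>>> arm_command --motion "0 -0.001 0 0 0 0 255;0 -0.002 0 0 0 0 255;0 -0.003 0 0 0 0 255;0 -0.0035 0 0 0 0 255"

```text
time: 14.25
tcp_pos: [0.5693, 0.0018, 0.1482]
tool_rot: [0.66, 0.751, 0.001, 0.001]
wrist_force: [2.6, -0.3, -1.6]
finger_gap: 0.0283
```

```bash
python3 - <<'E'
from h import *
st()
I=bot.get_image('wrist')[:,:,::-1]
cv2.imwrite('pics/leg5.png',cv2.resize(I[180:280,205:315],None,fx=6,fy=6,interpolation=cv2.INTER_CUBIC))
E
```

```text
t 14.25 tcp [0.5693 0.0018 0.1482] dock mm [ 9.2 59.3] F [ 2.6 -0.3 -1.6] T [ 0.06 -0.73 -0.04] gap 0.0283 yaw/tilt [ 9.7360e+01 -2.0000e-02  1.7986e+02]
```

View pics/leg5.png

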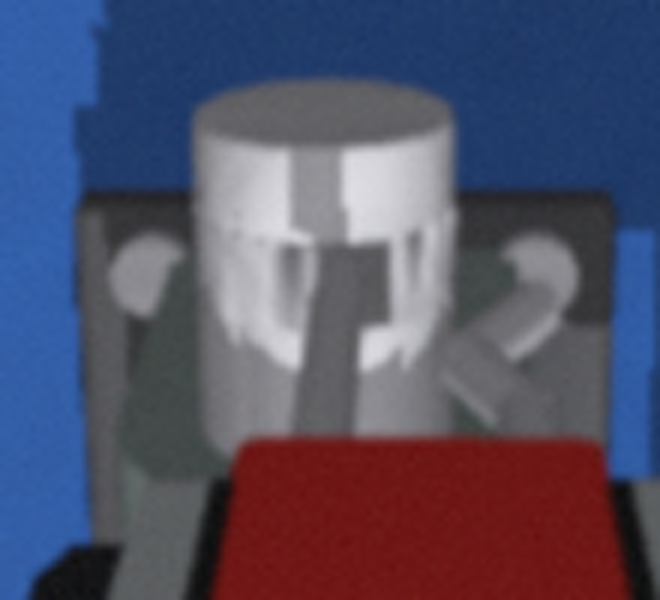

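>>> arm_command --motion "0 -0.001 0 0 0 0 255;0 -0.002 0 0 0 0 255;0 -0.0025 0 0 0 0 255"

```text
time: 14.6
tcp_pos: [0.5681, 0.0017, 0.1484]
tool_rot: [0.66, 0.751, 0.002, 0.001]
wrist_force: [5.6, -0.2, -2.6]
finger_gap: 0.0283
```

```bash
python3 - <<'E'
from h import *
st()
I=bot.get_image('wrist')[:,:,::-1]
cv2.imwrite('pics/leg6.png',cv2.resize(I[180:280,205:315],None,fx=6,fy=6,interpolation=cv2.INTER_CUBIC))
E
```

```text
t 14.6 tcp [0.5681 0.0017 0.1484] dock mm [ 8.1 59.4] F [ 5.6 -0.2 -2.6] T [ 0.17 -1.78  0.01] gap 0.0283 yaw/tilt [ 9.736e+01 -3.000e-02  1.797e+02]
```

View pics/leg6.png

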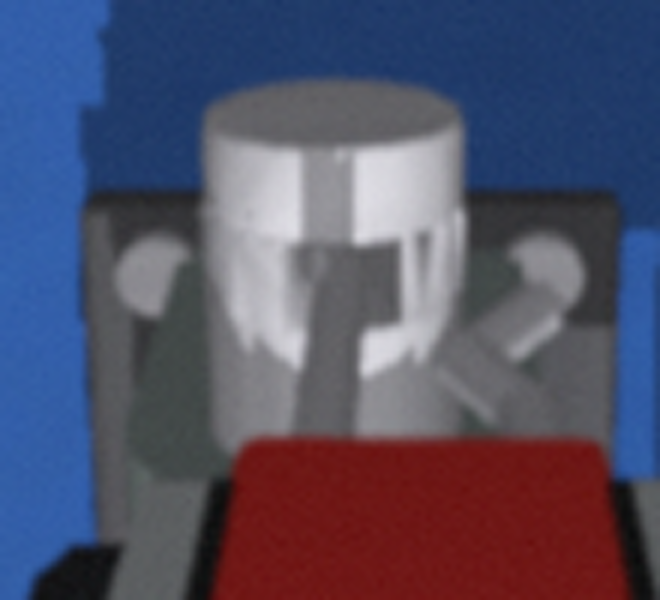

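>>> arm_command --motion "0 -0.001 0 0 0 0 255;0 -0.002 0 0 0 0 255;0 -0.0025 0 0 0 0 255"

```text
time: 14.95
tcp_pos: [0.5666, 0.0018, 0.1488]
tool_rot: [0.66, 0.751, 0.003, 0.002]
wrist_force: [7.6, 1.0, -3.2]
finger_gap: 0.0282
```

```bash
python3 - <<'E'
from h import *
st()
I=bot.get_image('wrist')[:,:,::-1]
cv2.imwrite('pics/leg7.png',cv2.resize(I[180:280,205:315],None,fx=6,fy=6,interpolation=cv2.INTER_CUBIC))
E
```

```text
t 14.95 tcp [0.5666 0.0018 0.1488] dock mm [ 6.6 59.6] F [ 7.6  1.  -3.2] T [ 0.2  -2.18  0.03] gap 0.0282 yaw/tilt [ 9.7370e+01 -6.0000e-02  1.7957e+02]
```

View pics/leg7.png

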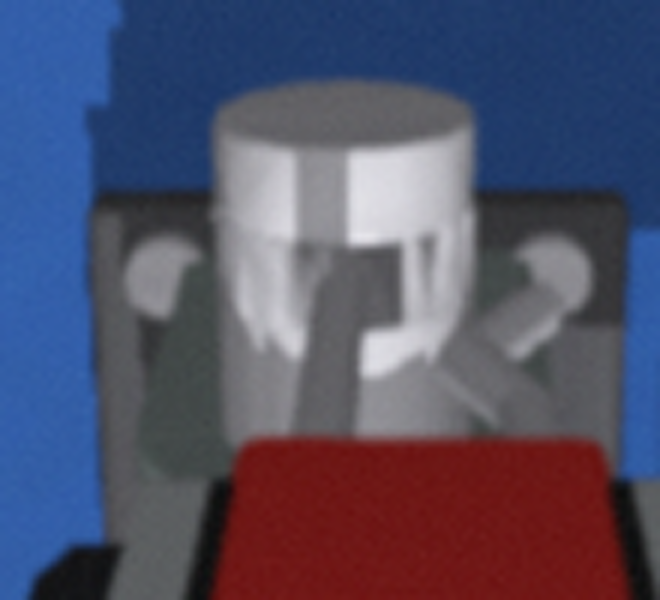

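The rod is now turning: the hole's right edge went from 66 to 58 px off the pin centre in the crop. I'll continue.

>>> arm_command --motion "0 -0.001 0 0 0 0 255;0 -0.002 0 0 0 0 255;0 -0.003 0 0 0 0 255;0 -0.003 0 0 0 0 255"

```text
time: 15.4
tcp_pos: [0.5644, 0.0016, 0.1489]
tool_rot: [0.66, 0.751, 0.004, 0.002]
wrist_force: [8.1, 2.1, -3.2]
finger_gap: 0.0281
```

```bash
python3 - <<'E'
from h import *
st()
I=bot.get_image('wrist')[:,:,::-1]
cv2.imwrite('pics/leg8.png',cv2.resize(I[180:280,205:315],None,fx=6,fy=6,interpolation=cv2.INTER_CUBIC))
E
```

```text
t 15.4 tcp [0.5644 0.0016 0.1489] dock mm [ 4.4 59.8] F [ 8.1  2.1 -3.2] T [ 0.22 -2.27  0.03] gap 0.0281 yaw/tilt [ 9.7370e+01 -8.0000e-02  1.7948e+02]
```

View pics/leg8.png

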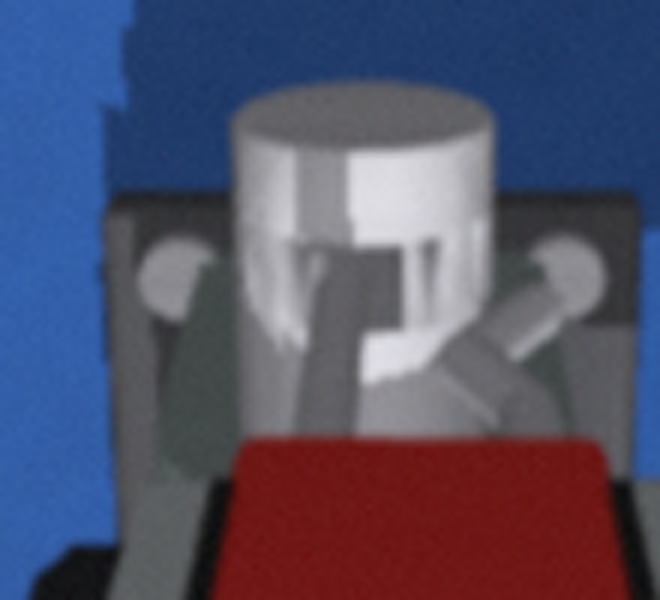

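>>> arm_command --motion "0 -0.0008 0 0 0 0 255;0 -0.0008 0 0 0 0 255;0 0.003 0 0 0 0 255;0 0.006 0 0 0 0 255;0 0.0085 0 0 0 0 255;0 0.0085 0 0 0 0 255"

```text
time: 16.05
tcp_pos: [0.5673, 0.0012, 0.1472]
tool_rot: [0.66, 0.751, -0.001, -0.001]
wrist_force: [0.2, -0.3, -1.1]
finger_gap: 0.0285
```

```bash
python3 - <<'E'
from h import *
st()
I=bot.get_image('wrist')[:,:,::-1]
cv2.imwrite('pics/leg9.png',cv2.resize(I[180:280,205:315],None,fx=6,fy=6,interpolation=cv2.INTER_CUBIC))
E
```

```text
t 16.05 tcp [0.5673 0.0012 0.1472] dock mm [ 7.2 59. ] F [ 0.2 -0.3 -1.1] T [ 0.01 -0.02  0.05] gap 0.0285 yaw/tilt [ 9.736e+01  4.000e-02 -1.798e+02]
```

View pics/leg9.png

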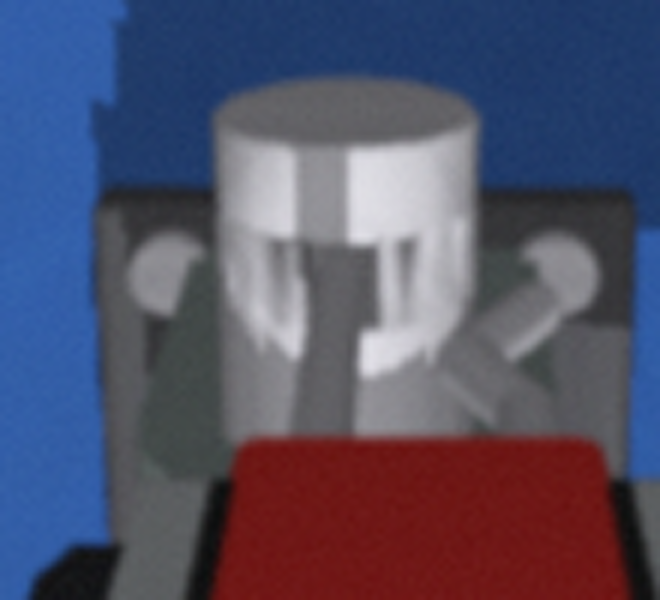

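The hole is upright now (hole centre 344 vs pin centre 346 in the crop). I'll centre and go down.

>>> arm_command --motion "0 0.001 0 0 0 0 255;0 0.001 0.002 0 0 0 255;0 0.001 0.004 0 0 0 255;0 0.001 0.006 0 0 0 255"

```text
time: 16.5
tcp_pos: [0.569, 0.0016, 0.1414]
tool_rot: [0.66, 0.751, -0.001, -0.0]
wrist_force: [-1.4, 0.2, -1.8]
finger_gap: 0.0282
```

```bash
python3 - <<'E'
from h import *
st()
E
```

```text
t 16.5 tcp [0.569  0.0016 0.1414] dock mm [ 9.  59.2] F [-1.4  0.2 -1.8] T [-0.02  0.3  -0.04] gap 0.0282 yaw/tilt [ 9.7370e+01  2.0000e-02 -1.7992e+02]
```

>>> arm_command --motion "0 0 0.002 0 0 0 255;0 0 0.004 0 0 0 255;0 0 0.006 0 0 0 255"

```text
time: 16.8
tcp_pos: [0.5692, 0.0017, 0.1354]
tool_rot: [0.66, 0.751, -0.001, -0.0]
wrist_force: [-1.4, -1.1, -2.2]
finger_gap: 0.0283
```

```bash
python3 - <<'E'
from h import *
st()
I=bot.get_image('wrist')[:,:,::-1]
cv2.imwrite('pics/leg10.png',cv2.resize(I[180:280,205:315],None,fx=6,fy=6,interpolation=cv2.INTER_CUBIC))
E
```

```text
t 16.8 tcp [0.5692 0.0017 0.1354] dock mm [ 9.1 59.2] F [-1.4 -1.1 -2.2] T [-0.05  0.56 -0.04] gap 0.0283 yaw/tilt [ 9.7370e+01  2.0000e-02 -1.7993e+02]
```

View pics/leg10.png

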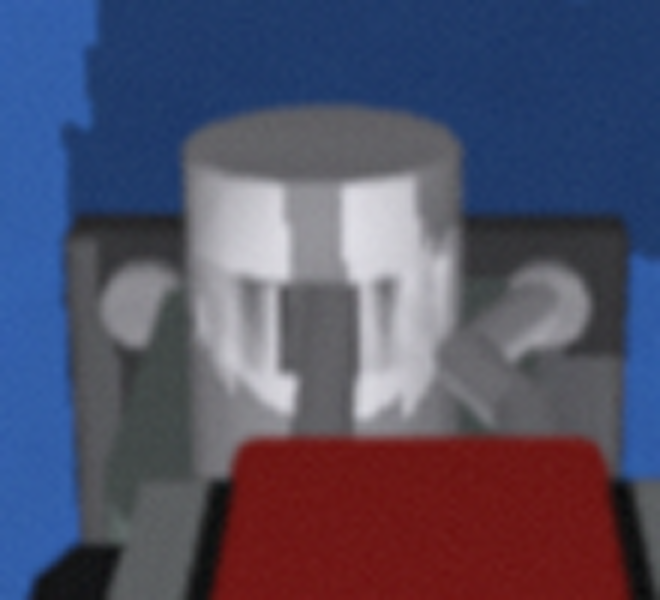

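>>> arm_command --motion "0 -0.0008 0.002 0 0 0 255;0 -0.0008 0.004 0 0 0 255;0 -0.0008 0.006 0 0 0 255;0 -0.0008 0.008 0 0 0 255"

```text
time: 17.25
tcp_pos: [0.569, 0.0017, 0.1276]
tool_rot: [0.66, 0.751, 0.0, 0.0]
wrist_force: [-0.9, -0.0, -1.4]
finger_gap: 0.0286
```

```bash
python3 - <<'E'
from h import *
st()
E
```

```text
t 17.25 tcp [0.569  0.0017 0.1276] dock mm [ 8.9 59.2] F [-0.9 -0.  -1.4] T [-0.04  0.47 -0.05] gap 0.0286 yaw/tilt [ 97.37   0.   179.99]
```

>>> arm_command --motion "0 0 0.0015 0 0 0 255;0 0 0.003 0 0 0 255"

```text
time: 17.45
tcp_pos: [0.569, 0.0017, 0.1247]
tool_rot: [0.66, 0.751, 0.0, 0.0]
wrist_force: [-1.6, -0.7, -1.0]
finger_gap: 0.0284
```

```bash
python3 - <<'E'
from h import *
st()
I=bot.get_image('wrist')[:,:,::-1]
cv2.imwrite('pics/leg11.png',cv2.resize(I[180:280,205:315],None,fx=6,fy=6,interpolation=cv2.INTER_CUBIC))
E
```

```text
t 17.45 tcp [0.569  0.0017 0.1247] dock mm [ 8.9 59.3] F [-1.6 -0.7 -1. ] T [-0.06  0.43 -0.  ] gap 0.0284 yaw/tilt [ 97.36   0.   180.  ]
```

View pics/leg11.png

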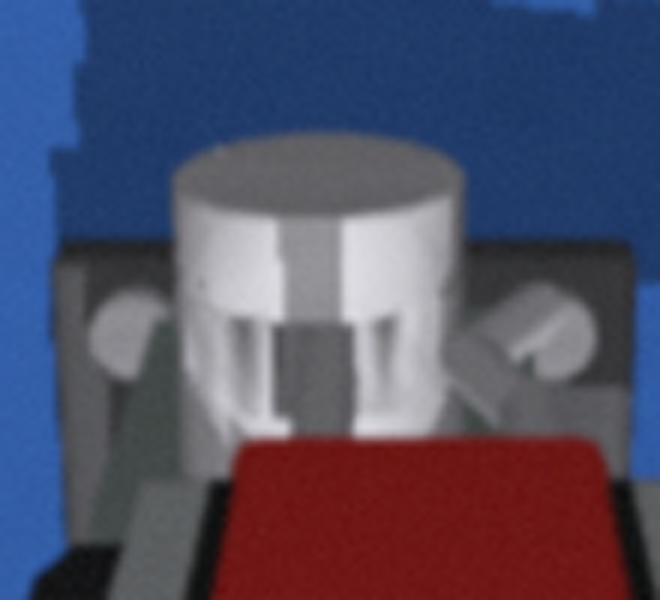

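>>> arm_command --motion "0 0 0.001 0 0 0 255;0 0 0.002 0 0 0 255;0 0 0.003 0 0 0 255;0 0 0.004 0 0 0 255"

```text
time: 17.9
tcp_pos: [0.5691, 0.0017, 0.1209]
tool_rot: [0.66, 0.751, 0.0, 0.0]
wrist_force: [-2.2, -0.0, 1.0]
finger_gap: 0.0284
```

>>> arm_command --motion "0 0 0.001 0 0 0 255;0 0 0.002 0 0 0 255;0 0 0.003 0 0 0 255"

```text
time: 18.2
tcp_pos: [0.569, 0.0017, 0.1178]
tool_rot: [0.66, 0.751, 0.0, 0.0]
wrist_force: [-3.3, 0.3, 1.2]
finger_gap: 0.0284
```

```bash
python3 - <<'E'
from h import *
st()
E
```

```text
t 18.2 tcp [0.569  0.0017 0.1178] dock mm [ 9.  59.3] F [-3.3  0.3  1.2] T [ 0.01  0.49 -0.02] gap 0.0284 yaw/tilt [9.7370e+01 1.0000e-02 1.7998e+02]
```

>>> arm_command --motion "0 0 0.001 0 0 0 255;0 0 0.002 0 0 0 255;0 0 0.003 0 0 0 255"

```text
time: 18.5
tcp_pos: [0.569, 0.0017, 0.1147]
tool_rot: [0.66, 0.751, 0.0, 0.0]
wrist_force: [-1.5, 0.7, -0.5]
finger_gap: 0.0284
```

>>> arm_command --motion "0 0 0.001 0 0 0 255;0 0 0.002 0 0 0 255"

```text
time: 18.7
tcp_pos: [0.569, 0.0017, 0.1126]
tool_rot: [0.66, 0.751, 0.0, 0.0]
wrist_force: [-1.6, -1.0, 0.5]
finger_gap: 0.0285
```

```bash
python3 - <<'E'
from h import *
st()
I=bot.get_image('wrist')[:,:,::-1]
cv2.imwrite('pics/leg12.png',cv2.resize(I[180:280,205:315],None,fx=6,fy=6,interpolation=cv2.INTER_CUBIC))
E
```

```text
t 18.7 tcp [0.569  0.0017 0.1126] dock mm [ 8.9 59.2] F [-1.6 -1.   0.5] T [-0.07  0.29  0.01] gap 0.0285 yaw/tilt [ 97.36   0.   179.99]
```

View pics/leg12.png

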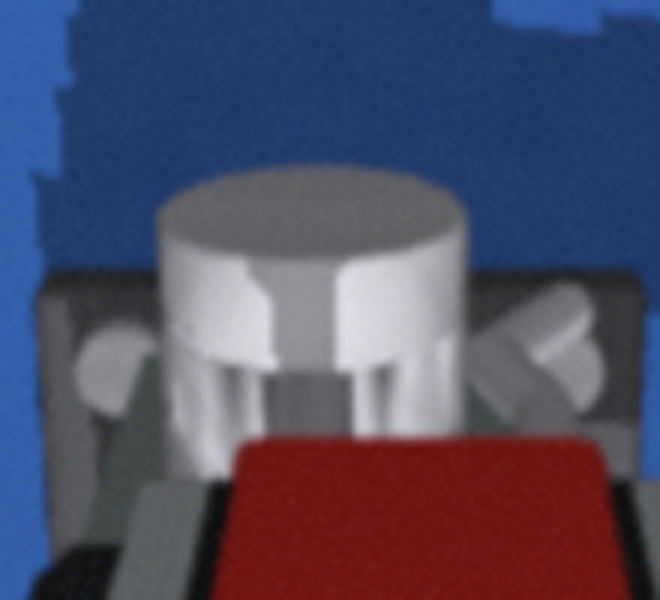

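>>> arm_command --motion "0 0 0.001 0 0 0 255;0 0 0.002 0 0 0 255;0 0 0.003 0 0 0 255"

```text
time: 19.05
tcp_pos: [0.5689, 0.0017, 0.1096]
tool_rot: [0.66, 0.751, -0.0, -0.0]
wrist_force: [-0.3, 0.6, -0.2]
finger_gap: 0.0286
```

>>> arm_command --motion "0 0 0.001 0 0 0 255;0 0 0.002 0 0 0 255;0 0 0.003 0 0 0 255;0 0 0.004 0 0 0 255"

```text
time: 19.45
tcp_pos: [0.5689, 0.0017, 0.1056]
tool_rot: [0.66, 0.751, -0.0, -0.0]
wrist_force: [-1.5, -0.6, -1.2]
finger_gap: 0.0286
```

```bash
python3 - <<'E'
from h import *
st()
I=bot.get_image('wrist')[:,:,::-1]
cv2.imwrite('pics/leg13.png',cv2.resize(I[180:280,205:315],None,fx=6,fy=6,interpolation=cv2.INTER_CUBIC))
E
```

```text
t 19.45 tcp [0.5689 0.0017 0.1056] dock mm [ 8.8 59.3] F [-1.5 -0.6 -1.2] T [-0.03  0.31  0.04] gap 0.0286 yaw/tilt [  97.37    0.   -179.99]
```

View pics/leg13.png

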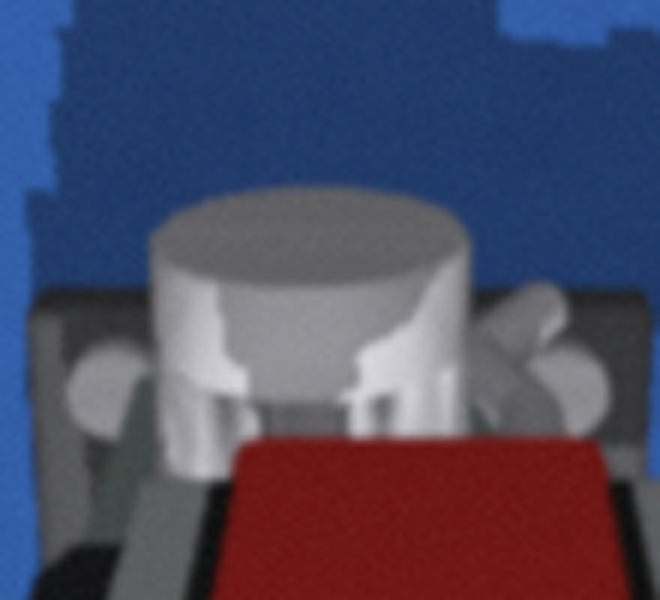

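>>> arm_command --motion "0 0 0.001 0 0 0 255;0 0 0.002 0 0 0 255;0 0 0.003 0 0 0 255;0 0 0.004 0 0 0 255;0 0 0.004 0 0 0 255"

```text
time: 20.0
tcp_pos: [0.5689, 0.0017, 0.1016]
tool_rot: [0.66, 0.751, -0.0, -0.0]
wrist_force: [-1.3, -0.5, -2.1]
finger_gap: 0.0285
```

```bash
python3 - <<'E'
from h import *
st()
S=bot.get_image('scene');cv2.imwrite("pics/s14.png",cv2.resize(S[180:260,250:350],None,fx=7,fy=7,interpolation=cv2.INTER_CUBIC)[:,:,::-1])
I=bot.get_image('wrist')[:,:,::-1]
cv2.imwrite('pics/leg14.png',cv2.resize(I[180:280,205:315],None,fx=6,fy=6,interpolation=cv2.INTER_CUBIC))
E
```

```text
t 20.0 tcp [0.5689 0.0017 0.1016] dock mm [ 8.8 59.3] F [-1.3 -0.5 -2.1] T [-0.04  0.33  0.01] gap 0.0285 yaw/tilt [  97.37    0.   -179.99]
```

View pics/leg14.png

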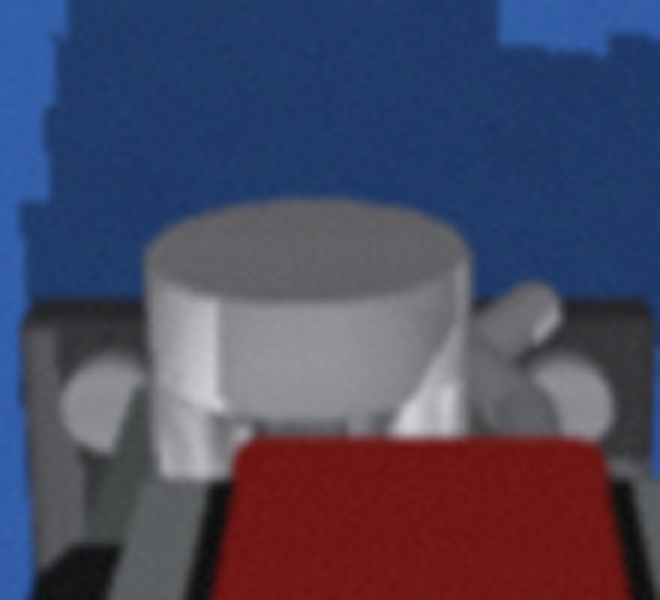

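View pics/s14.png

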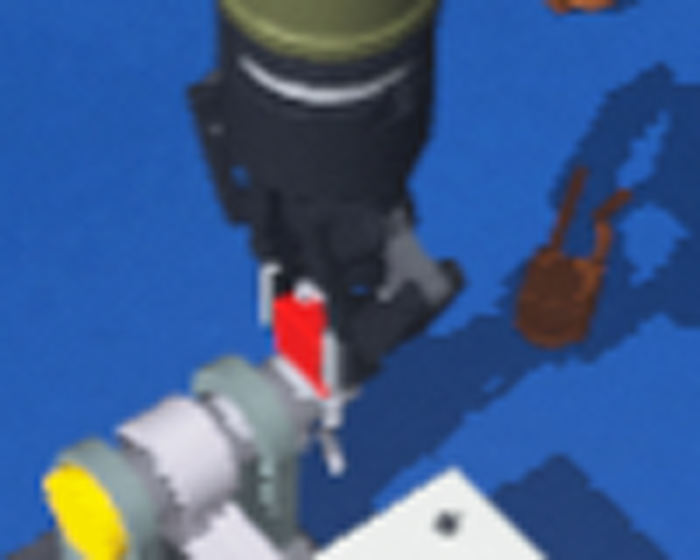

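>>> arm_command --motion "0 0 0.0007 0 0 0 255;0 0 0.0014 0 0 0 255"

```text
time: 20.3
tcp_pos: [0.5689, 0.0017, 0.1004]
tool_rot: [0.66, 0.751, -0.0, 0.0]
wrist_force: [-1.6, 0.4, -1.3]
finger_gap: 0.0279
```

>>> arm_command --motion "0 0 0.0007 0 0 0 255;0 0 0.0014 0 0 0 255"

```text
time: 20.5
tcp_pos: [0.5689, 0.0017, 0.099]
tool_rot: [0.66, 0.751, -0.0, 0.0]
wrist_force: [-1.5, 0.1, -0.7]
finger_gap: 0.0285
```

>>> arm_command --motion "0 0 0.0005 0 0 0 255;0 0 0.001 0 0 0 255"

```text
time: 20.7
tcp_pos: [0.569, 0.0018, 0.0982]
tool_rot: [0.66, 0.751, 0.0, 0.0]
wrist_force: [-1.9, 0.9, 3.1]
finger_gap: 0.0287
```

```bash
python3 - <<'E'
from h import *
st()
E
```

```text
t 20.7 tcp [0.569  0.0018 0.0982] dock mm [ 9.  59.3] F [-1.9  0.9  3.1] T [-0.04  0.54 -0.08] gap 0.0287 yaw/tilt [9.7370e+01 1.0000e-02 1.7998e+02]
```

The collar touched at TCP z ≈ 0.0985 (0.0994 expected), so the clip is at full depth. I'll relieve the force, hold, release and retract straight up.

>>> arm_command --motion "0 -0.0003 -0.001 0 0 0 255;0 -0.0003 -0.001 0 0 0 255;0 -0.0003 -0.001 0 0 0 255;0 -0.0003 -0.001 0 0 0 180;0 -0.0003 -0.001 0 0 0 100;0 -0.0003 -0.001 0 0 0 0;0 -0.0003 -0.001 0 0 0 0;0 -0.0003 -0.001 0 0 0 0"

```text
time: 21.5
tcp_pos: [0.5689, 0.0017, 0.0991]
tool_rot: [0.66, 0.751, 0.0, 0.0]
wrist_force: [0.3, -0.7, 0.0]
finger_gap: 0.0842
```

>>> arm_command --motion "0 0 -0.02 0 0 0 0;0 0 -0.05 0 0 0 0;0 0 -0.09 0 0 0 0;0 0 -0.13 0 0 0 0;0 0 -0.15 0 0 0 0;0 0 -0.15 0 0 0 0;0 0 -0.15 0 0 0 0"

```text
time: 22.2
tcp_pos: [0.5684, 0.0014, 0.2488]
tool_rot: [0.66, 0.751, -0.0, 0.0]
wrist_force: [0.7, 0.3, 0.1]
finger_gap: 0.0853
```

```bash
python3 - <<'E'
from h import *
bot.get_image('wrist'); o=st(); c=cam('wrist',o)
I=bot.get_image('wrist')[:,:,::-1]; cv2.imwrite('pics/w15.png',I)
S=bot.get_image('scene');cv2.imwrite("pics/s15.png",cv2.resize(S[180:260,250:350],None,fx=7,fy=7,interpolation=cv2.INTER_CUBIC)[:,:,::-1])
# expected red top face if seated: grip top 92 above tip, tip z .032
for tip in (.029,.032,.04): print(tip,proj(c,np.r_[O+.06*uy+.009*ux,tip+.092]))
for t in ('clip_grip','pin_hole','pin_head'):
    for m in bot.mark_of(t,'wrist')[:1]: print(t,m['confidence'],m['centre'],[dk(atz(c,m['centre'],z)) for z in (.07,.109)])
E
```

```text
t 22.25 tcp [0.5679 0.0013 0.248 ] dock mm [ 7.8 59. ] F [-0.6 -0.3 -0.9] T [-0.02  0.02  0.02] gap 0.0854 yaw/tilt [ 9.7360e+01  2.0000e-02 -1.7989e+02]
0.029 [[276.1980507  200.23001466]]
0.032 [[276.20058168 201.23899022]]
0.04 [[276.20759607 204.03449836]]
clip_grip 0.93 [278.3, 194.2] [array([11.1, 51.6]), array([10.8, 62. ])]
pin_hole 0.84 [266.7, 187.3] [array([-0.2, 58.5]), array([ 0.9, 68. ])]
pin_head 0.95 [267.1, 281.0] [array([ -0.4, -43.9]), array([  0.7, -21.8])]
```

View pics/w15.png

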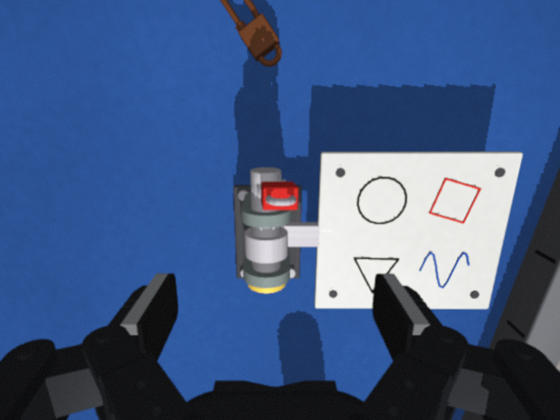

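View pics/s15.png

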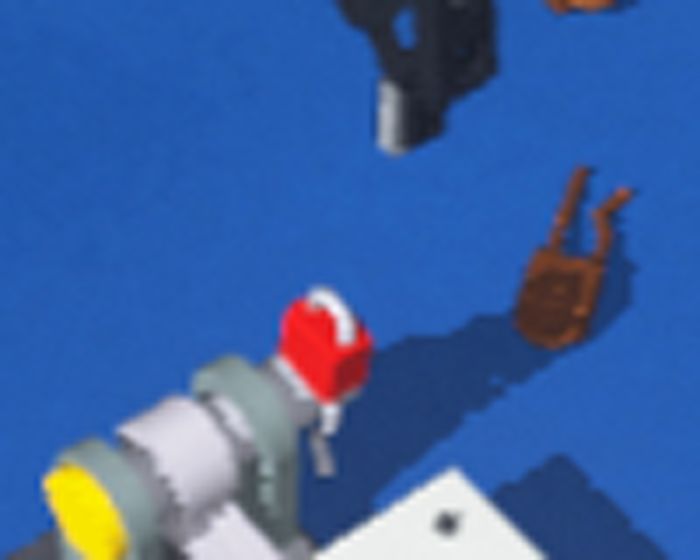

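The clip stays on the pin after release, and the pin head is at the lug (281 row, dock y ≈ -44). One enlarged check of depth, bow and rest.

```bash
python3 - <<'E'
from h import *
c=cam('wrist'); A=bot.get_image('wrist')[:,:,::-1]
for i in range(3): bot.get_image('top')
B=bot.get_image('wrist')[:,:,::-1]; print('diff',cv2.absdiff(cv2.GaussianBlur(A,(0,0),2),cv2.GaussianBlur(B,(0,0),2))[150:230,230:320].max())
C=cv2.resize(B[155:215,235:310],None,fx=10,fy=10,interpolation=cv2.INTER_CUBIC)
cv2.imwrite('pics/fin.png',C)
sc=cam('scene')
for m in bot.mark_of('clip_seat','scene')[:2]+bot.mark_of('clip','scene')[:3]: print(m)
print(proj(sc,np.r_[O+.06*uy,.07]),proj(sc,np.r_[O+.06*uy,.032]))
# grip top face vs depth via scene: expected grip centre for tip heights
for t in (.029,.032,.036,.04): print(t,proj(sc,np.r_[O+.06*uy+.009*ux,t+.077]))
for m in bot.mark_of('clip_grip','scene')[:4]: print(m)
st()
E
```

```text
diff 32
{'centre': [330.4, 216.7], 'confidence': 0.69}
{'centre': [289.0, 235.7], 'confidence': 0.44}
{'centre': [331.3, 201.8], 'confidence': 0.76}
{'centre': [374.4, 186.8], 'confidence': 0.7}
{'centre': [292.6, 243.3], 'confidence': 0.63}
[[293.37550444 234.00106703]] [[293.20718651 242.4980307 ]]
0.029 [[295.66689738 227.77299567]]
0.032 [[295.68455076 227.06109518]]
0.036 [[295.70817503 226.10821605]]
0.04 [[295.73189859 225.15110873]]
{'centre': [332.6, 220.3], 'confidence': 0.77}
{'centre': [296.3, 228.9], 'confidence': 0.69}
{'centre': [330.3, 172.8], 'confidence': 0.6}
t 22.9 tcp [0.5686 0.0017 0.249 ] dock mm [ 8.6 59.3] F [ 0.6 -0.4 -0.3] T [-0.07 -0.   -0.01] gap 0.0857 yaw/tilt [ 97.37   0.   180.  ]
```

View pics/fin.png

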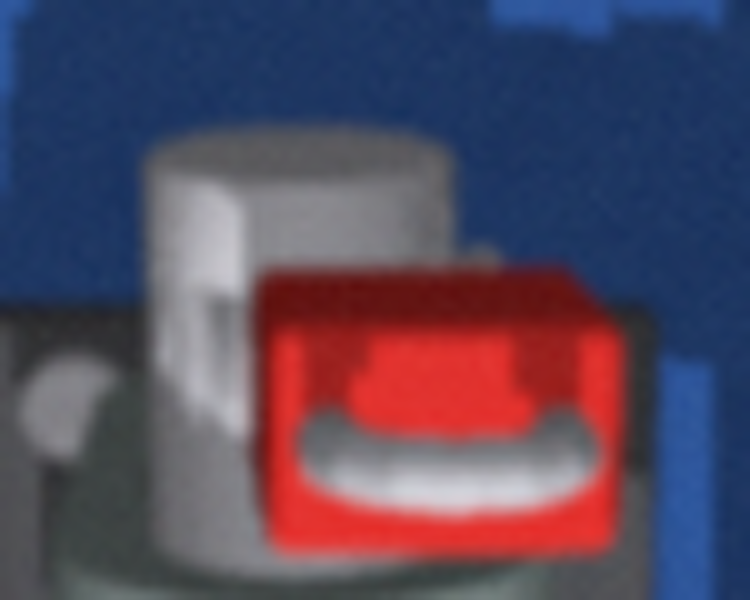

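```bash
python3 - <<'E'
from h import *
A=bot.get_image('scene')
for i in range(6): bot.get_image('top')
B=bot.get_image('scene')
d=cv2.absdiff(cv2.GaussianBlur(A,(0,0),1.5),cv2.GaussianBlur(B,(0,0),1.5)); print('rest diff',d[205:260,270:320].max())
T=bot.get_image('top'); T0=cv2.imread('pics/top0.png')[:,:,::-1]
cv2.imwrite('pics/top_fin.png',T[:,:,::-1])
print('blue area diff',cv2.absdiff(cv2.GaussianBlur(T,(0,0),2),cv2.GaussianBlur(T0.copy(),(0,0),2))[200:225,128:150].max())
st(); bot.hand_in()
E
```

```text
rest diff 1
blue area diff 39
t 23.35 tcp [0.5686 0.0017 0.249 ] dock mm [ 8.6 59.2] F [-0.6 -0.7  0.3] T [-0.02 -0.02 -0.01] gap 0.0853 yaw/tilt [9.737e+01 1.000e-02 1.800e+02]
the job is handed in; nothing more can be done
```

View pics/top_fin.png

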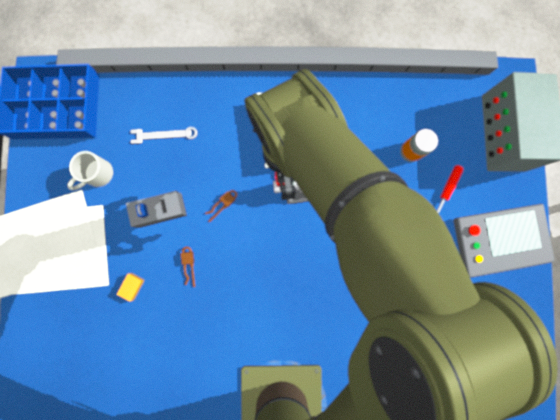

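I pushed the pin home, then took the red R-clip from the rack and felt its leg about 6 mm into the rolled hole. Levering towards -x stood the hole upright, and I pressed the clip down over the pin until its collar touched. I released it, drew back and handed in at 23.4 s.

**Checks that agreed:**
- **Pin:** it stopped within 0.1 mm of where I predicted, at about 9 N. The head still lay against the lug at the end.
- **Clip:** the collar touched within 1 mm of the expected depth, at about 5 N net. After release, the grip's height in the scene picture fits a fully seated clip, and successive pictures show it at rest.
- **Forces:** all wrist readings stayed below about 10 N.
- **Other things:** the final top picture shows the blue clip, both brown clips and the loose things I can see where they were. The arm hides the spare pin and part of the screwdriver there, so I did not check those two.

**Checks that were off or less certain:**
- **Bow force:** the highest vertical force I read while pushing the bow over was only about 3 N, against the 8–15 N expected. I read it only between small steps. The pictures show the bow opening and then closing round the pin, but I could not measure its angle.
- **Lean:** the grip sits about 2 mm towards the board, a slight lean that I judged to be within tolerance.
- **Blue clip comparison:** the picture difference there was not zero (39). I put it down to the missing red clip and changed shadows, and it was never touched.

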